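# Take the reach hook off its barbed hanger and draw the jar tray out of the deep shelf

### The job

Take the reach hook off the barbed hanger on the support stand without wrenching the stand, hook its blade over the near lip of the tray at the back of the shelf, and draw the tray forward until its lip stands about 4 cm out past the shelf's front edge, square to the shelf and still resting on it, with the jars upright in it. Move the tray with the reach hook only, never with the gripper. Then set the reach hook down gently on the bench top, clear of the tray, shelf and stand, let go, and leave everything else on the bench where it is.

Things in the scene. Friction and masses are not known exactly. Their poses are not given: they have to be found in the camera images.
- reach_hook: reach hook, 0.15 kg, 292 mm long, flat in one upright plane. Origin: in the grip, on the rod's axis; x along the rod from grip to blade, z up as it hangs, y across. Black plastic grip: x -45 to +45, 22 mm wide (y), z -22 to +6 mm; 7 mm steel rod along x to the blade. Starts hanging level by its eye on the stand's barbed prong, grip towards the robot; grip it from above, fingers on its +-y faces
- eye (a point): centre of the steel hanging eye, at x = 85, z = 30 mm of the reach hook (85 is also its balance point). The eye is a ring of 6 mm bar in the reach hook's x-z plane; clear opening 22 mm along x and 25 mm along z (12 mm below to 13 mm above this point)
- blade_tip (a point): middle of the lower edge of the reach hook's flat downturned steel blade, at x = 245, z = -26 mm of the reach hook; the blade is 4 mm thick (x) and 28 mm wide (y)
- stand: support stand, fixed. Origin: on the bench, on its upright's axis; z up. Base plate 120 mm (x) by 170 mm (y -60 to +110), 14 mm thick; 12 mm upright to z = 239; boss head (24 x 40 x 34 mm) on it at z = 200, from which the barbed prong runs along +y in the plane x = 0. The reach hook hangs across the prong, its x axis about parallel to the stand's
- hook_seat (a point): point on top of the level part of the prong where the eye hangs, at (0, 55, 203) mm of the stand. The prong is 6 mm steel bar: level along +y at z = 200 from y = 20 to 78 mm, then up through (y 88, z 206) to the tip. The eye starts 48 to 64 mm out along y. It can be raised by 9 mm to centre it on the prong, by 18 mm until its lower bar meets the prong
- hook_tip (a point): tip of the steeply risen prong end, at (0, 98, 236) mm of the stand; a 4.4 mm barb points from it back and down to (y 88, z 228). Upright, the eye cannot pass it: as the prong rises, roll the reach hook about its rod by about 40 degrees, the rod swinging out away from the stand and the eye's top leaning back to it, and draw it up along the risen end and off over the tip
- shelf: bench shelf, fixed. Origin: underside centre on the bench; x points into the shelf, z up. 300 mm deep (x), 340 mm wide (y), open at its front (-x) face. Bottom board 14 mm thick; 14 mm posts at x +-138, y +-158; wire top deck with underside at z = 162, top at 174 mm; nothing on the deck
- shelf_front (a point): middle of the front edge of the shelf's bottom board, on its upper face (14 mm above the bench); axes as the shelf's
- tray: white tray, 0.4 kg, open on top: 160 mm deep (x), 200 mm wide (y), 50 mm tall, walls and floor 4 mm. Origin: underside centre; x points into the shelf. It stands on the bottom board, its lip 60 to 115 mm behind the shelf's front edge, under the wire deck. Inside, from the near wall's inner face at x = -76 to x = 0 it is empty. With the jars it slides with 2 to 6 N
- tray_lip (a point): middle of the outer edge of the near lip, on its upper face, at (-88, 0, 50) mm of the tray; the lip, 4 mm thick, is turned 8 mm outward from the 4 mm near wall, so the wall's inner face lies 12 mm behind this point
- jar0: closed amber jar, 42 mm across, 55 mm tall, about 0.09 kg, standing at the back of the tray. Origin: underside centre
- jar1: a second such jar in the tray
- jar2: a third such jar in the tray
- tube_rack: bystander: red tube rack 100 x 160 mm, 45 mm tall, with capped tubes up to 90 mm, far side of the bench. Origin: underside centre
- saline: bystander: white bottle 68 mm across, 175 mm tall, far side of the bench. Origin: underside centre
- beaker: bystander: glass beaker 68 mm across, 85 mm tall, beyond the stand. Origin: underside centre
- dish_stack: bystander: stack of three dishes 86 mm across, 42 mm tall, near the robot. Origin: underside centre
- tip_box: bystander: tip box 80 x 110 mm, 70 mm tall, beyond the stand. Origin: underside centre
- pen: bystander: blue pen lying on the bench near the robot, 135 mm long, 12 mm thick. Origin: underside, mid length
- marker: bystander: black marker lying on the bench near the robot, 135 mm long, 12 mm thick. Origin: underside, mid length
Things that resemble listed ones, but are neither listed nor needed, are in the scene too. What is shaped like the jar0 but blue or turquoise is not meant. What is shaped like the stand but blue is not meant.

How it is judged:
On the way, in this order (a step that is already met when the one before it is completed fails the run):
1. the reach hook is off the barbed hanger: its eye is over 80 mm from the prong's tip (distance between eye and hook_tip above 0.08 m and height (world z) of reach_hook above 0.06 m), for 0.2 s.
2. the blade hangs behind the near wall of the tray, still inside the shelf (x of blade_tip in the frame of tray between -0.08 and -0.005 m and z of blade_tip in the frame of tray below 0.044 m and y of blade_tip in the frame of tray between -0.095 and 0.095 m and x of tray_lip in the frame of shelf_front above 0.03 m), for 0.1 s.
3. the tray has been drawn out by the blade, which is still behind its near wall (x of blade_tip in the frame of tray between -0.08 and -0.005 m and z of blade_tip in the frame of tray below 0.044 m and y of blade_tip in the frame of tray between -0.095 and 0.095 m and x of tray_lip in the frame of shelf_front below -0.02 m), for 0.1 s.
At the end, for the whole second after the job is handed in: tray flat on the shelf board at rest, its near lip 20 to 65 mm out past the shelf's front edge, square within 0.2 rad, three jars upright in it; reach hook at rest on the bench (origin below 45 mm, blade edge below 30 mm), released, touching neither tray, shelf nor stand (x of tray_lip in the frame of shelf_front between -0.065 and -0.02 m and angle between the x axis of tray and the x axis of shelf, either way round below 0.2 rad and angle between tray's own z axis and vertical below 0.08 rad and z of tray in the frame of shelf between 0.008 and 0.02 m and linear speed of each of tray, reach_hook below 0.01 m/s and angle between each of jar0, jar1, jar2's own z axis and vertical below 0.2 rad and horizontal distance between each of jar0, jar1, jar2 and tray below 0.12 m and height (world z) of reach_hook below 0.045 m and height (world z) of blade_tip below 0.03 m and contact force between reach_hook and tray below 0.1 N and contact force between reach_hook and shelf below 0.1 N and contact force between reach_hook and stand below 0.1 N and contact force between the fingers and reach_hook below 0.1 N).
It fails at once if the gripper or arm touches the tray (contact force between any of the fingers, the arm and tray above 1 N).
It fails at once if the stand is wrenched: the reach hook loads it with more than 30 N (contact force between reach_hook and stand above 30 N).
It fails at once if a jar tips over (angle between any of jar0, jar1, jar2's own z axis and vertical above 0.5 rad).
It fails at once if the reach hook is dropped: out of the fingers it falls faster than 0.9 m/s (a drop of over 40 mm) (linear speed of reach_hook above 0.9 m/s and contact force between the fingers and reach_hook below 0.1 N).
It fails at once if a bystander is moved more than 30 mm, or a standing one tipped over (distance of any of tube_rack, saline, beaker, dish_stack, tip_box, pen, marker from where it was at the start of the episode above 0.03 m or angle between any of tube_rack, saline, beaker, dish_stack, tip_box's own z axis and vertical above 0.5 rad).
It also fails if it takes over 61 s, if anything falls off the work surface, if the arm or the gripper's body presses on something with over 40 N, if the wrist force passes 120 N, or if a joint passes its speed limit or range.

### The arm

A 7-joint arm with a two-finger parallel gripper is mounted at the origin on the work surface. World frame = base frame: x ahead of the robot, y to its left, z up, the work surface at z = 0. Lengths are in m, angles in rad, forces in N, time in s.
With the tool pointing down it reaches from about 0.425 to 0.825 m from the base axis. Payload 3.6 kg.
Tool frame: the origin (TCP) lies at the very end of the fingers, on their centre line; the grasp point (between the pads) lies 19 mm behind it (arm.hold_point_z is the distance from the TCP to the grasp point, in m); z points along the fingers, x is the direction in which the jaws open and shut, and the axes are right-handed (so a half turn about z gives the same grasp; the last joint's range is limited). The gripper opens to 93 mm and grips with 3 to 60 N. Pads are 15 mm wide; open, the fingers measure 128 mm over their backs; the gripper's body (75 mm by 188 mm) begins 65 mm behind the grasp point.
Start: joints at [-1.264, 0.615, -0.013, 1.423, 0.008, 1.103, -0.04], TCP at [0.212, 0.614, 0.219] pointing down, gripper open.
Joint ranges: [-3.12, 3.12], [-0.3, 2.06], [-1.34, 1.32], [0.26, 2.42], [-1.36, 4.5], [0.01, 1.98], [-2.84, 2.84]. Speed limits (rad/s): [2.79, 2.79, 3.14, 3.14, 3.14, 3.14, 3.14].

### API

Orientations are given as a unit quaternion [w, x, y, z].
In Python, from plant import arm gives the robot as it stands.
- The arm moves only by the tool carry_out, never from a script. Its argument "commands" is a list that holds one entry, the list of rows, each a list of 7 numbers: the finger opening in m, from 0 to 0.093, then the shift along the tool's x, y, z in m, then the turn, a rotation vector about the tool's x, y, z in degrees. A call has exactly 5 rows; each row shifts and turns the commanded pose from where the row before left it, along the tool's axes as they then stand; what a row does not reach is not made up. A row lasts 1/8 s, in which the tool goes at most 62.5 mm and 10.7 degrees, less where a joint would pass 70% of its speed; a pose out of reach is approached as far as the arm can. A call with a gripper value outside its range is refused whole. The fingers move at their own pace and stop on an object; the grip force is fixed at half the most. Time passes only in rows, so rows that do not move let the fingers close, or fill a call up. It gives the time, the measured TCP pose, the force and the opening at its end, in the units of the state.
- arm.state(): the state, without advancing time (a new reading comes with each control period).
- arm.get_image(name): name is "side" or "top"; returns a dict with "img" (480x640x3 uint8, blue, green, red), "depth" (480x640 float32, m along the optical axis (not along the pixel's ray), 0 where there is no reading), "fovy" (degrees; the focal length in pixels is half the picture's height over the tangent of half this angle, whatever the lens; pixels are square), "cx", "cy" (the principal point, pixels), "R" (3x3) and "t" (3): a world point X has camera coordinates R X + t. Camera axes: x right, y down, z forward; pixel columns grow to the right and rows downward; lengths in m; the calibration is good to about 2 mm. A picture is of the moment at which its call begins.
- arm.job_done(): hands the job in, once; it reports no verdict.
The state is a dict: "time": time; "joints": joint angles; "joint_vel": joint speeds; "joint_efforts": joint torques, N m; "ee_pos": TCP position; "orientation": TCP orientation; "force": force on the tool from outside, world axes, zero at the start; "wrist_torque": the same for the moment, N m; "width": finger opening in m.
Only numpy, scipy, OpenCV 4.12 (cv2) and the standard library are available. Lean on these libraries where they do the work, as an engineer would, in place of code of your own. Each camera call takes 0.05 s, during which the arm holds its last target.

## Working session

There is one attempt and no reset: what is moved stays moved. The work goes in short steps, Python scripts to look and compute and a tool call to move; the robot and the scene stay as the last step left them, time stands still between calls to the robot, and variables do not carry over. Pictures are saved under pics/ and viewed, and the job is handed in when it is done.

Besides the shell and the picture viewer there is one more tool, called after ">>>" by a JSON object that holds its "method" and its "body", one argument or row to a line. carry_out: Moves the arm, as the interface text tells. Its arguments: {"type":"object","properties":{"commands":{"type":"array"}},"required":["commands"]}

```bash
ls; mkdir -p pics; cat > look.py <<'E'
import sys,cv2,numpy as np,pickle
from plant import arm
def snap(tag):
    out={}
    for n in sys.argv[2:] or ["side","top"]:
        d=arm.get_image(n); out[n]=d
        cv2.imwrite(f"pics/{tag}_{n}.png",d["img"])
    pickle.dump(out,open(f"pics/{tag}.pkl","wb")); return out
if __name__=="__main__":
    o=snap(sys.argv[1])
    for n,d in o.items(): print(n,d["fovy"],d["cx"],d["cy"],np.round(d["R"],3).tolist(),np.round(d["t"],3).tolist())
    print(arm.state(), arm.hold_point_z)
E
python3 look.py a
```

```text
pics
side 46.14009096564408 327.50917056578544 241.299838780166 [[-0.978, -0.207, -0.006], [-0.106, 0.527, -0.843], [0.177, -0.825, -0.537]] [0.482, 0.162, 1.464]
top 54.00375894271545 319.5862240688514 237.3199765737797 [[0.013, -1.0, 0.0], [-0.988, -0.013, -0.154], [0.154, 0.002, -0.988]] [0.046, 0.481, 1.54]
{'time': 0.1, 'joints': array([-1.26453773,  0.61582846, -0.0126207 ,  1.42472414,  0.00812744,
        1.10336865, -0.04039987]), 'joint_vel': array([-0.00010471, -0.00240396, -0.0003344 , -0.00580692, -0.00072608,
       -0.00167085, -0.00232712]), 'joint_efforts': array([ 1.56985800e-03, -4.60045302e+01,  2.09875437e-01, -1.66245121e+01,
       -6.12159446e-02,  1.70268619e-02,  9.81726998e-05]), 'ee_pos': array([0.21208927, 0.61368639, 0.21759793]), 'orientation': array([ 6.80808019e-04,  8.14424018e-01,  5.80269095e-01, -9.13116248e-04]), 'force': array([-0.33230863, -0.32884002,  0.12799197]), 'wrist_torque': array([ 0.04469471, -0.05464565,  0.010515  ]), 'width': 0.09316219746126962} 0.0188
```

View pics/a_side.png

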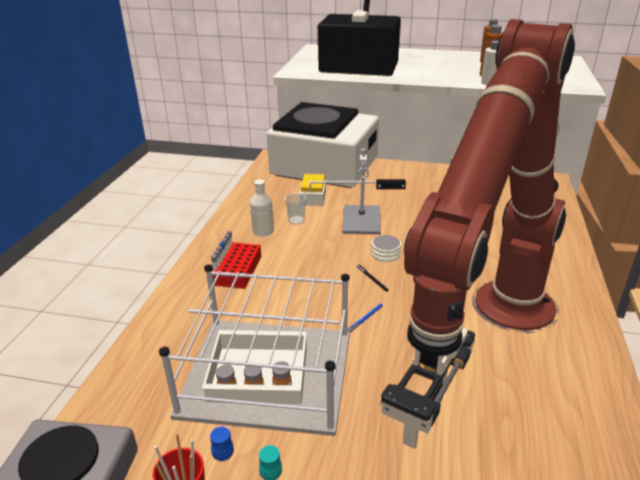

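View pics/a_top.png

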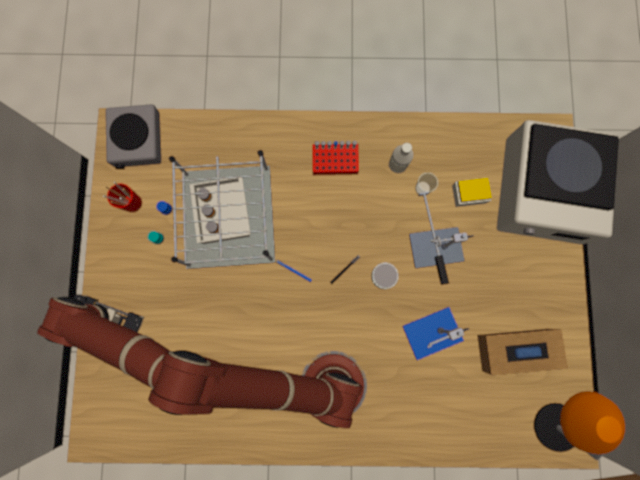

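```bash
cat > geo.py <<'E'
import numpy as np,pickle,cv2
def load(tag,n): return pickle.load(open(f"pics/{tag}.pkl","rb"))[n]
def K(d): return 240/np.tan(np.radians(d["fovy"]/2))
def ray(d,uv):
    uv=np.atleast_2d(uv).astype(float);f=K(d)
    r=np.c_[(uv[:,0]-d["cx"])/f,(uv[:,1]-d["cy"])/f,np.ones(len(uv))]
    R=np.array(d["R"]);t=np.array(d["t"]);return -R.T@t, r@R
def plane(d,uv,z):
    c,r=ray(d,uv);return c+r*((z-c[2])/r[:,2])[:,None]
def dep(d,uv):
    uv=np.atleast_2d(uv);z=d["depth"][uv[:,1].astype(int),uv[:,0].astype(int)]
    c,r=ray(d,uv);return c+r*z[:,None]
def tri(d1,u1,d2,u2):
    c1,r1=ray(d1,u1);c2,r2=ray(d2,u2);r1=r1[0]/np.linalg.norm(r1);r2=r2[0]/np.linalg.norm(r2)
    s,*_=np.linalg.lstsq(np.c_[r1,-r2],c2-c1,rcond=None);p=c1+s[0]*r1;q=c2+s[1]*r2
    return (p+q)/2,np.linalg.norm(p-q)
def proj(d,X):
    X=np.atleast_2d(X);c=X@np.array(d["R"]).T+np.array(d["t"]);f=K(d);return np.c_[f*c[:,0]/c[:,2]+d["cx"],f*c[:,1]/c[:,2]+d["cy"]]
E
python3 - <<'E'
from geo import *
t=load("a","top");s=load("a","side")
def crop(d,x0,y0,x1,y1,k,fn): cv2.imwrite(fn,cv2.resize(d["img"][y0:y1,x0:x1],None,fx=k,fy=k,interpolation=cv2.INTER_CUBIC))
crop(t,400,170,500,290,5,"pics/c1.png")
crop(s,290,140,430,250,5,"pics/c2.png")
crop(t,160,140,290,280,4,"pics/c3.png")
crop(s,150,250,370,450,3,"pics/c4.png")
E
```

```text
(no output)
```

View pics/c1.png

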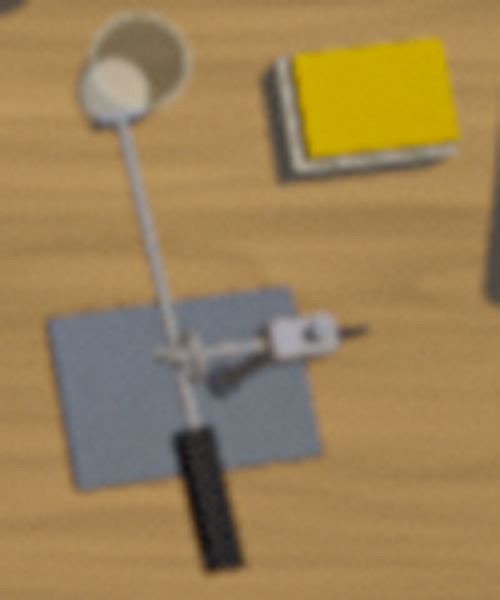

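View pics/c2.png

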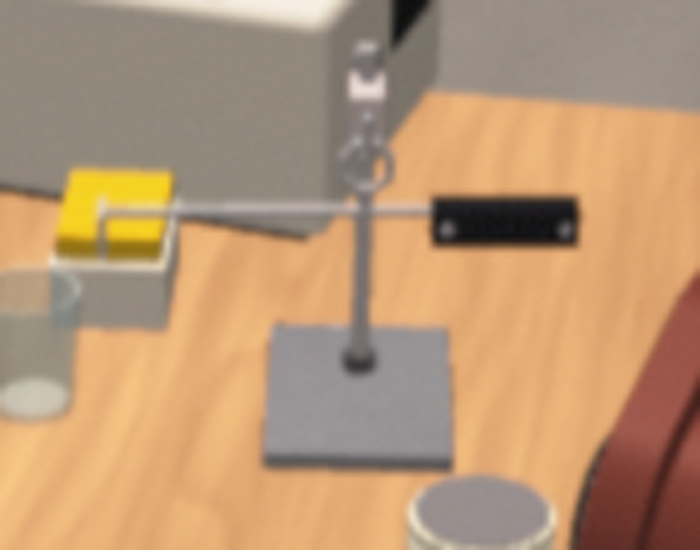

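View pics/c3.png

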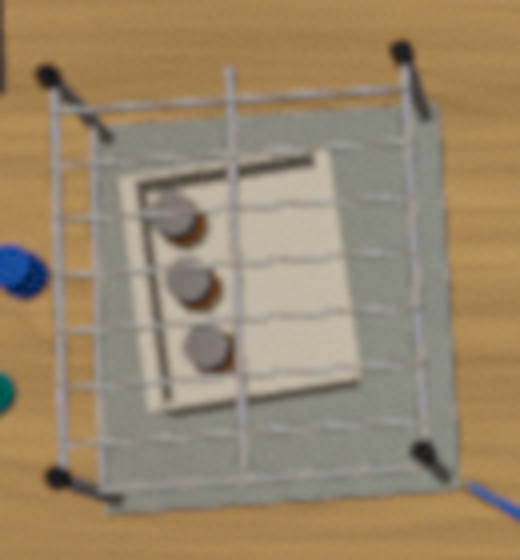

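View pics/c4.png

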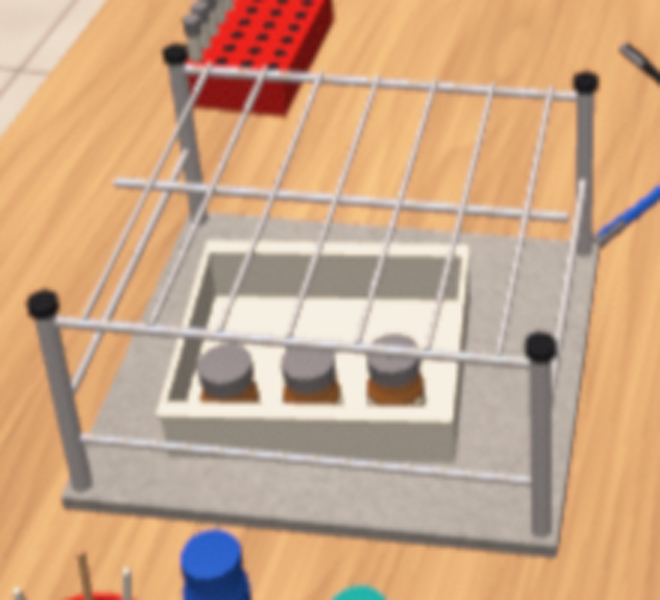

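```bash
cat > meas.py <<'E'
from geo import *
t=load("a","top");s=load("a","side")
hsv=cv2.cvtColor(t["img"],cv2.COLOR_BGR2HSV)
def comp(m,x0,y0,x1,y1,k=3):
    z=np.zeros_like(m);z[y0:y1,x0:x1]=m[y0:y1,x0:x1]
    z=cv2.morphologyEx(z,cv2.MORPH_CLOSE,np.ones((k,k),np.uint8))
    c,_=cv2.findContours(z,cv2.RETR_EXTERNAL,cv2.CHAIN_APPROX_NONE);return max(c,key=cv2.contourArea)
for n,p in dict(shelfboard=(240,263),base=(420,255),tray=(235,200),grip=(440,270),rod=(429,210)).items(): print(n,hsv[p[1],p[0]],t["img"][p[1],p[0]])
def rect(c,z,name):
    P=plane(t,c[:,0,:],z)[:,:2].astype(np.float32)
    r=cv2.minAreaRect(P);b=cv2.boxPoints(r)
    print(name,np.round(r[0],4),np.round(r[1],4),round(r[2],2),np.round(b,4).tolist());return r
H,S,V=cv2.split(hsv)
grey=((S<45)&(V>80)&(V<190)).astype(np.uint8)*255
rect(comp(((H>95)&(H<125)&(S>40)&(S<140)).astype(np.uint8)*255,400,215,470,275),.014,"base")
rect(comp((V<60).astype(np.uint8)*255,425,240,455,290),.166,"grip")
white=((V>190)&(S<60)).astype(np.uint8)*255
rect(comp(white,185,170,255,248,7),.064,"tray")
wood=((H>8)&(H<25)&(S>70)).astype(np.uint8)*255
rect(comp(255-wood,182,164,276,270,9),.014,"shelf")
cv2.imwrite("pics/m.png",cv2.resize(np.hstack([255-wood[140:280,160:290],white[140:280,160:290]]),None,fx=3,fy=3))
E
python3 meas.py
```

```text
shelfboard [ 30  19 133] [123 133 133]
base [104  27 124] [124 118 111]
tray [ 19  36 193] [166 183 193]
grip [ 0 12 41] [39 39 41]
rod [ 14  65 162] [121 140 162]
base [ 0.4037 -0.3414] [0.0034 0.    ] 178.57 [[0.40540000796318054, -0.34139999747276306], [0.40540000796318054, -0.34139999747276306], [0.4020000100135803, -0.34139999747276306], [0.4020000100135803, -0.34139999747276306]]
grip [ 0.3668 -0.3188] [0.0813 0.0224] 12.54 [[0.3246999979019165, -0.3167000114917755], [0.3296000063419342, -0.3384999930858612], [0.4090000092983246, -0.32089999318122864], [0.4041000008583069, -0.29899999499320984]]
tray [0.5654 0.3855] [0.1852 0.1689] 10.3 [[0.459199994802475, 0.4519999921321869], [0.4893999993801117, 0.2858000099658966], [0.6715999841690063, 0.3188999891281128], [0.6413999795913696, 0.48510000109672546]]
shelf [0.5636 0.3715] [0.359  0.3111] 4.3 [[0.37290000915527344, 0.5131000280380249], [0.3962000012397766, 0.2029000073671341], [0.7541999816894531, 0.2298000007867813], [0.73089998960495, 0.5400999784469604]]
```

View pics/m.png

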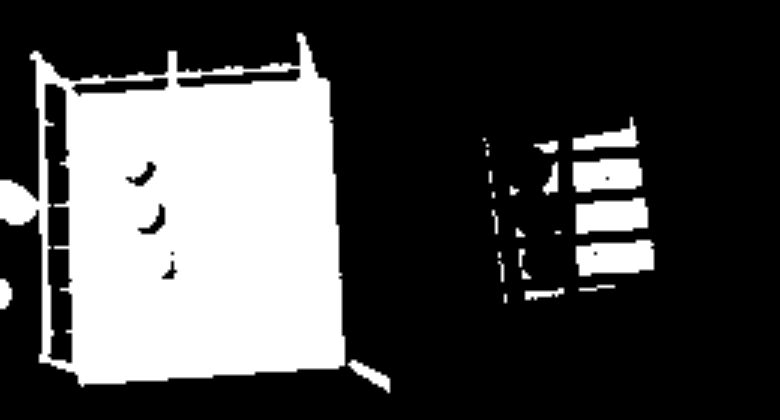

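```bash
cat >> meas.py <<'E'
print('----')
nw=(255-wood)>0
def edge(pts,z,name):
    P=plane(t,np.array(pts),z)[:,:2].astype(np.float32)
    vx,vy,x,y=cv2.fitLine(P,cv2.DIST_HUBER,0,.001,.001).ravel()
    res=np.abs((P[:,0]-x)*vy-(P[:,1]-y)*vx)
    print(name,'dir deg',round(np.degrees(np.arctan2(vy,vx)),2),'pt',round(x,4),round(y,4),'res',round(float(np.median(res)),4));return np.array([x,y]),np.array([vx,vy])
fr=edge([(np.flatnonzero(nw[r,240:290])[-1]+240.5,r) for r in range(172,258)],.014,'shelf front')
nr=edge([(c,np.flatnonzero(nw[230:280,c])[-1]+230.5) for c in range(200,265)],.014,'shelf near side')
# tray right edge: bright to grey transition
B=t["img"][:,:,2].astype(float);B=cv2.GaussianBlur(B,(3,3),0)
rows=[];
for r in range(182,232):
    g=np.diff(B[r,235:258]);i=g.argmin()
    if g[i]<-12: rows.append((235+i+.5,r))
print(len(rows));te=edge(rows,.064,'tray lip')
cols=[]
for c in range(202,246):
    g=np.diff(B[232:250,c]);i=g.argmin()
    if g[i]<-12: cols.append((c,232+i+.5))
print(len(cols));ts=edge(cols,.064,'tray near side')
cols=[]
for c in range(194,240):
    g=np.diff(B[172:192,c]);i=g.argmax()
    if g[i]>12: cols.append((c,172+i+.5))
print(len(cols));ts=edge(cols,.064,'tray far side')
g=V<70
ys,xs=np.nonzero(g[252:290,425:455]);print(xs.min()+425,xs.max()+425,ys.min()+252,ys.max()+252)
# stand base
sb=((S<40)&(V>95)&(V<150)).astype(np.uint8)*255
rect(comp(sb,405,222,468,272,7),.014,"base")
E
python3 meas.py|sed -n '/----/,$p'
```

```text
----
shelf front dir deg 4.93 pt 0.5659 0.2165 res 0.0009
shelf near side dir deg -85.1 pt 0.3873 0.339 res 0.0009
50
tray lip dir deg 10.33 pt 0.5773 0.2983 res 0.0008
43
tray near side dir deg -79.99 pt 0.4697 0.3677 res 0.0008
43
tray far side dir deg -79.84 pt 0.6537 0.3862 res 0.0009
435 447 256 283
base [ 0.4678 -0.3553] [0.1353 0.1938] 8.86 [[0.38600000739097595, -0.27000001072883606], [0.41589999198913574, -0.46149998903274536], [0.5496000051498413, -0.4406999945640564], [0.5196999907493591, -0.2492000013589859]]
```

```bash
python3 - <<'E'
from geo import *
from plant import arm
print([a for a in dir(arm) if a[0]!='_'])
t=load("a","top");s=load("a","side")
# crop px -> full
T=lambda x,y:(400+x/5,170+y/5); S=lambda x,y:(290+x/5,140+y/5)
def tr(n,a,b): p,e=tri(t,[T(*a)],s,[S(*b)]);print(n,np.round(p,4),'err',round(e,4))
tr('blade-rod end',(122,118),(101,208))
tr('base far-left? corner',(50,322),(266,465))
tr('prong tip',(155,352),(366,116))
tr('upright top',(318,330),(366,55))
# base corners z=.014 : top view
for c in [(48,322),(290,288),(322,455),(78,490)]: print('base',np.round(plane(t,[T(*c)],.014),4))
for c in [(264,460),(452,460),(448,327),(275,325)]: print('baseS',np.round(plane(s,[S(*c)],.014),4))
# grip: corners top face z .166
for c in [(176,432),(213,430),(242,567),(206,571)]: print('grip',np.round(plane(t,[T(*c)],.163),4))
for c in [(432,200),(577,200),(432,245),(577,245)]: print('gripS',S(*c))
# blue stand
print('blue boss',plane(t,[(455,335)],.2),'tip',plane(t,[(431,346)],.22), 'base',plane(t,[(433,332)],.014))
for n,c,z in [('dish',(385,275),.042),('pen a',(277,263),.012),('pen b',(310,280),.012),('mk a',(332,282),.012),('mk b',(358,257),.012),('beaker',(428,183),.085),('saline',(402,157),.1),('tipbox',(472,190),.07)]: print(n,np.round(plane(t,[c],z),3))
E
```

```text
['MotionError', 'get_image', 'hold_point_z', 'job_done', 'state']
blade-rod end [ 0.6041 -0.2745  0.1598] err 0.0008
base far-left? corner [ 0.4991 -0.2583 -0.0008] err 0.0036
prong tip [ 0.4441 -0.2737  0.2353] err 0.002
upright top [ 0.4591 -0.3707  0.2312] err 0.0019
base [[ 0.4985 -0.254   0.014 ]]
base [[ 0.5241 -0.4194  0.014 ]]
base [[ 0.41   -0.4373  0.014 ]]
base [[ 0.3842 -0.2723  0.014 ]]
baseS [[ 0.4953 -0.24    0.014 ]]
baseS [[ 0.3814 -0.2629  0.014 ]]
baseS [[ 0.406  -0.4313  0.014 ]]
baseS [[ 0.5199 -0.4113  0.014 ]]
grip [[ 0.4068 -0.3026  0.163 ]]
grip [[ 0.4083 -0.3253  0.163 ]]
grip [[ 0.3249 -0.3406  0.163 ]]
grip [[ 0.3222 -0.3187  0.163 ]]
gripS (376.4, 180.0)
gripS (405.4, 180.0)
gripS (376.4, 189.0)
gripS (405.4, 189.0)
blue boss [[ 0.17343453 -0.34533717  0.2       ]] tip [[ 0.14268371 -0.2702295   0.22      ]] base [[ 0.17355271 -0.32577195  0.014     ]]
dish [[ 0.357 -0.165  0.042]]
pen a [[0.395 0.195 0.012]]
pen b [[0.339 0.082 0.012]]
mk a [[0.334 0.008 0.012]]
mk b [[ 0.419 -0.079  0.012]]
beaker [[ 0.66  -0.304  0.085]]
saline [[ 0.743 -0.217  0.1  ]]
tipbox [[ 0.642 -0.454  0.07 ]]
```

```bash
cat > plan.py <<'E'
import numpy as np
from scipy.spatial.transform import Rotation as Ro, Slerp
def pose(st): q=st["orientation"];return np.array(st["ee_pos"]),Ro.from_quat([q[1],q[2],q[3],q[0]])
def hookR(yaw,roll=0,pitch=0): # hook frame in world (deg): yaw about z, roll about own x
    return Ro.from_euler('ZYX',[yaw,pitch,roll],degrees=True)
H2T=Ro.from_matrix(np.array([[0,-1,0],[-1,0,0],[0,0,-1.]]))  # columns: tool axes in hook frame: x=-hy,y=-hx,z=-hz
def rows(waypts,w):
    """waypts list of (p,R); prints rows of tool-frame deltas"""
    out=[]
    for (p0,R0),(p1,R1) in zip(waypts[:-1],waypts[1:]):
        d=R0.inv().apply(p1-p0); r=(R0.inv()*R1).as_rotvec(degrees=True)
        out.append([w]+[round(float(x),4) for x in d]+[round(float(x),1) for x in r])
    for o in out: print(o)
def lin(p0,R0,p1,R1,n):
    s=np.linspace(0,1,n+1);S=Slerp([0,1],Ro.concatenate([R0,R1]))
    return [(p0+(p1-p0)*x,S(x)) for x in s]
E
python3 - <<'E'
from plan import *
from plant import arm
p,R=pose(arm.state()); print(R.as_matrix().round(3))
goal=np.array([.365,-.3215,.26]); G=hookR(11)*H2T
n=20;a0=np.arctan2(p[1],p[0]);a1=np.arctan2(goal[1],goal[0]);r0=np.hypot(*p[:2]);r1=np.hypot(*goal[:2])
W=[]
S=Slerp([0,1],Ro.concatenate([R,G]))
for i in range(n+1):
    s=i/n; a=a0+(a1-a0)*s;r=r0+(r1-r0)*s
    W.append((np.array([r*np.cos(a),r*np.sin(a),p[2]+(goal[2]-p[2])*min(1,4*s)]),S(s)))
rows(W,.093)
E
```

```text
[[ 0.327  0.945 -0.001]
 [ 0.945 -0.327 -0.002]
 [-0.002  0.    -1.   ]]
[0.093, -0.0112, 0.0627, -0.0085, 0.0, 0.0, 7.5]
[0.093, -0.0092, 0.0623, -0.0084, 0.0, 0.0, 7.5]
[0.093, -0.0071, 0.0617, -0.0084, 0.0, 0.0, 7.5]
[0.093, -0.0051, 0.0612, -0.0084, 0.0, 0.0, 7.5]
[0.093, -0.0032, 0.0605, -0.0084, 0.0, 0.0, 7.5]
[0.093, -0.0013, 0.0598, 0.0, 0.0, 0.0, 7.5]
[0.093, 0.0006, 0.059, 0.0, 0.0, 0.0, 7.5]
[0.093, 0.0024, 0.0582, 0.0, 0.0, 0.0, 7.5]
[0.093, 0.0041, 0.0573, 0.0, 0.0, 0.0, 7.5]
[0.093, 0.0058, 0.0563, 0.0, 0.0, 0.0, 7.5]
[0.093, 0.0074, 0.0553, 0.0, 0.0, 0.0, 7.5]
[0.093, 0.009, 0.0543, 0.0, 0.0, 0.0, 7.5]
[0.093, 0.0105, 0.0532, 0.0, 0.0, 0.0, 7.5]
[0.093, 0.0119, 0.0521, 0.0, 0.0, 0.0, 7.5]
[0.093, 0.0133, 0.051, 0.0, 0.0, 0.0, 7.5]
[0.093, 0.0146, 0.0498, 0.0, 0.0, 0.0, 7.5]
[0.093, 0.0159, 0.0486, 0.0, 0.0, 0.0, 7.5]
[0.093, 0.0171, 0.0473, 0.0, 0.0, 0.0, 7.5]
[0.093, 0.0182, 0.046, 0.0, 0.0, 0.0, 7.5]
[0.093, 0.0193, 0.0448, 0.0, 0.0, 0.0, 7.5]
```

>>> {"method": "carry_out", "body": {
  "commands": [
    [[0.093,-0.011,0.058,-0.01,0,0,7.5],[0.093,-0.009,0.058,-0.01,0,0,7.5],[0.093,-0.007,0.058,-0.01,0,0,7.5],[0.093,-0.005,0.058,-0.01,0,0,7.5],[0.093,-0.003,0.058,-0.01,0,0,7.5]]
  ]
}}

```text
time: 0.72
ee_pos: [0.4325, 0.423, 0.2684]
orientation: [0.0, 0.958, 0.285, -0.0]
force: [0.3, 0.7, 0.4]
width: 0.0932
```

>>> {"method": "carry_out", "body": {
  "commands": [
    [[0.093,-0.001,0.058,0,0,0,7.5],[0.093,0.001,0.058,0,0,0,7.5],[0.093,0.002,0.058,0,0,0,7.5],[0.093,0.004,0.057,0,0,0,7.5],[0.093,0.006,0.056,0,0,0,7.5]]
  ]
}}

```text
time: 1.35
ee_pos: [0.5333, 0.1569, 0.2682]
orientation: [0.0, 0.999, -0.038, -0.0]
force: [0.1, 0.6, -0.8]
width: 0.093
```

>>> {"method": "carry_out", "body": {
  "commands": [
    [[0.093,0.007,0.055,0,0,0,7.5],[0.093,0.009,0.054,0,0,0,7.5],[0.093,0.01,0.053,0,0,0,7.5],[0.093,0.012,0.052,0,0,0,7.5],[0.093,0.013,0.051,0,0,0,7.5]]
  ]
}}

```text
time: 1.98
ee_pos: [0.4953, -0.1076, 0.2684]
orientation: [0.0, 0.934, -0.357, -0.0]
force: [0.4, -0.1, -0.1]
width: 0.0932
```

```bash
python3 - <<'E'
from plan import *
from plant import arm
p,R=pose(arm.state())
goal=np.array([.365,-.3215,.26]); G=hookR(11)*H2T
rows(lin(p,R,goal,G,5),.093)
E
```

```text
[0.093, 0.0091, 0.0493, 0.0017, 0.0, 0.0, 7.4]
[0.093, 0.0154, 0.0477, 0.0017, 0.0, 0.0, 7.4]
[0.093, 0.0214, 0.0453, 0.0017, 0.0, 0.0, 7.4]
[0.093, 0.0271, 0.0421, 0.0017, 0.0, 0.0, 7.4]
[0.093, 0.0323, 0.0382, 0.0017, 0.0, 0.0, 7.4]
```

>>> {"method": "carry_out", "body": {
  "commands": [
    [[0.093,0.009,0.049,0,0,0,7.4],[0.093,0.015,0.048,0,0,0,7.4],[0.093,0.021,0.045,0,0,0,7.4],[0.093,0.027,0.042,0,0,0,7.4],[0.093,0.032,0.038,0,0,0,7.4]]
  ]
}}

```text
time: 2.6
ee_pos: [0.3656, -0.32, 0.2685]
orientation: [-0.0, 0.773, -0.635, -0.0]
force: [1.7, -0.4, 0.6]
width: 0.0933
```

```bash
python3 - <<'E'
from plan import *
from plant import arm
s=arm.state();p,R=pose(s);print(p,s['joints'].round(2),(R*H2T.inv()).as_euler('ZYX',degrees=True))
goal=np.array([.365,-.3215,.14]); G=hookR(11)*H2T
rows(lin(p,R,goal,G,4),.093)
E
python3 look.py b
```

```text
[ 0.3656385  -0.31996695  0.26846927] [ 0.1   0.39  0.82  1.82 -0.32  1.07 -0.33] [ 1.12262758e+01 -3.58105264e-04  3.28506000e-02]
[0.093, 0.0004, 0.0002, 0.0321, -0.0, 0.0, 0.1]
[0.093, 0.0004, 0.0002, 0.0321, -0.0, 0.0, 0.1]
[0.093, 0.0004, 0.0002, 0.0321, -0.0, 0.0, 0.1]
[0.093, 0.0004, 0.0002, 0.0321, -0.0, 0.0, 0.1]
side 46.14009096564408 327.50917056578544 241.299838780166 [[-0.978, -0.207, -0.006], [-0.106, 0.527, -0.843], [0.177, -0.825, -0.537]] [0.482, 0.162, 1.464]
top 54.00375894271545 319.5862240688514 237.3199765737797 [[0.013, -1.0, 0.0], [-0.988, -0.013, -0.154], [0.154, 0.002, -0.988]] [0.046, 0.481, 1.54]
{'time': 2.7, 'joints': array([ 0.10406102,  0.39155679,  0.82474445,  1.82226253, -0.3214838 ,
        1.06671226, -0.33505795]), 'joint_vel': array([-0.05904913, -0.00224524, -0.09299454,  0.00303007, -0.03565596,
        0.02106262,  0.00342329]), 'joint_efforts': array([ 1.12830300e-01, -2.75662011e+01,  5.07861480e+00, -1.55117744e+01,
       -6.87261438e-02, -7.95595371e-02, -9.42933635e-03]), 'ee_pos': array([ 0.36208039, -0.3241133 ,  0.26918906]), 'orientation': array([ 2.01261805e-03,  7.70127291e-01, -6.37886828e-01,  5.46821432e-04]), 'force': array([-0.87765319, -0.4277456 ,  0.15638631]), 'wrist_torque': array([ 0.00940812,  0.15892929, -0.00542874]), 'width': 0.09274074535096279} 0.0188
```

View pics/b_side.png

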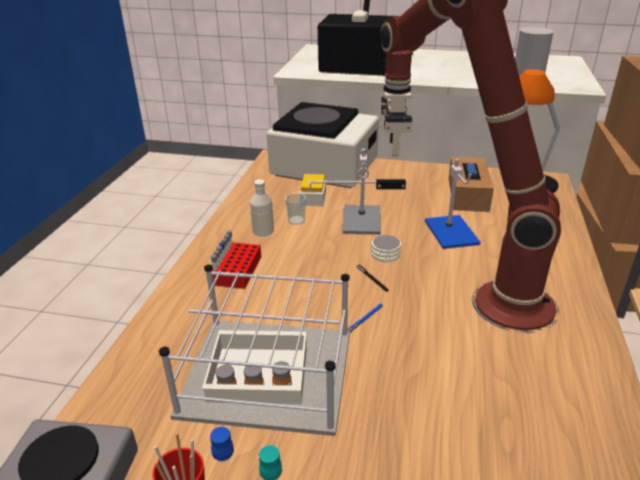

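```bash
python3 - <<'E'
from plan import *
from geo import *
from plant import arm
d=load('b','side')
hsv=cv2.cvtColor(d["img"],cv2.COLOR_BGR2HSV);V=hsv[:,:,2]
m=(V[170:200,370:412]<75);ys,xs=np.nonzero(m);r=cv2.minAreaRect(np.c_[xs+370,ys+170].astype(np.float32));print(r)
# +y face of grip centre, at z=.152 ; hook +y face faces side camera (offset 11mm)
c=plane(d,[r[0]],.152);print('face centre',c, 'centre',c[0,:2]-0.011*np.array([-.19,.98]))
d=load('b','top');print(proj(d,[[.365,-.3215,.16]]))
s=arm.state();p,R=pose(s);print(p,(R*H2T.inv()).as_euler('ZYX',degrees=True))
goal=np.array([.365,-.3215,.14]); G=hookR(11)*H2T
rows(lin(p,R,goal,G,4),.093)
E
```

```text
((390.5, 184.0), (8.0, 27.0), 90.0)
face centre [[ 0.36435176 -0.32135867  0.152     ]] centre [ 0.36644176 -0.33213867]
[[441.49908065 270.20572973]]
[ 0.36208039 -0.3241133   0.26918906] [10.73070793  0.13764315 -0.19537321]
[0.093, -0.0006, -0.0009, 0.0323, 0.0, -0.0, -0.1]
[0.093, -0.0006, -0.0009, 0.0323, 0.0, -0.0, -0.1]
[0.093, -0.0006, -0.0009, 0.0323, 0.0, -0.0, -0.1]
[0.093, -0.0005, -0.0009, 0.0323, 0.0, -0.0, -0.1]
```

>>> {"method": "carry_out", "body": {
  "commands": [
    [[0.093,-0.002,-0.003,0.04,0,0,0],[0.093,0,0,0.04,0,0,0],[0.093,0,0,0.035,0,0,0],[0.093,0,0,0.013,0,0,0],[0.093,0,0,0,0,0,0]]
  ]
}}

```text
time: 3.32
ee_pos: [0.3693, -0.3162, 0.1404]
orientation: [-0.0, 0.774, -0.633, -0.001]
force: [-0.4, -0.9, 0.8]
width: 0.0925
```

```bash
python3 look.py c|tail -1|cut -c1-30; python3 - <<'E'
from plan import *
from plant import arm
from geo import *
s=arm.state();p,R=pose(s);print(p,(R*H2T.inv()).as_euler('ZYX',degrees=True),s['force'])
t=load('c','top');s=load('c','side')
a=cv2.resize(t["img"][200:300,390:490],None,fx=4,fy=4,interpolation=2);b=cv2.resize(s["img"][110:210,330:430],None,fx=4,fy=4,interpolation=2)
cv2.imwrite('pics/c_z.png',np.hstack([a,b]))
E
```

```text
-5.10593376e-02,  1.870
[ 0.36983745 -0.3171795   0.14169629] [11.45551221 -0.07763069 -0.09515771] [ 0.31763811 -0.63908198 -0.4789297 ]
```

View pics/c_z.png

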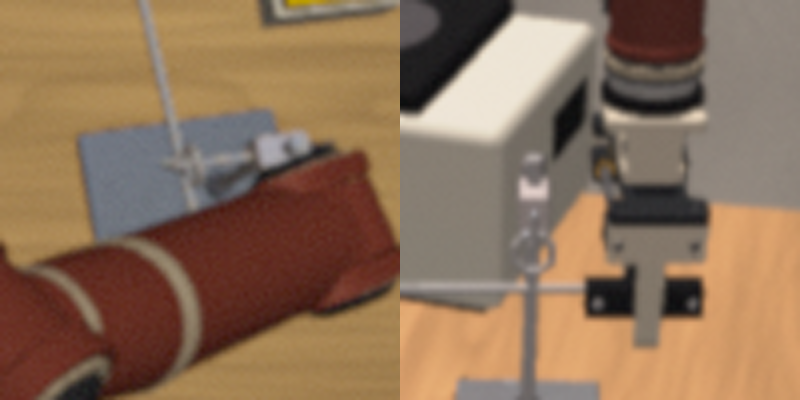

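>>> {"method": "carry_out", "body": {
  "commands": [
    [[0.093,0.003,0.004,0,0,0,0],[0.093,0,0,0,0,0,0],[0.093,0,0,0,0,0,0],[0.093,0,0,0,0,0,0],[0.093,0,0,0,0,0,0]]
  ]
}}

```text
time: 4.05
ee_pos: [0.3659, -0.3203, 0.1407]
orientation: [0.0, 0.774, -0.633, -0.0]
force: [-0.8, 0.3, 0.8]
width: 0.093
```

>>> {"method": "carry_out", "body": {
  "commands": [
    [[0.06,0.001,0.001,0,0,0,0],[0.03,0,0,0,0,0,0],[0.026,0,0,0,0,0,0],[0.022,0,0,0,0,0,0],[0.018,0,0,0,0,0,0]]
  ]
}}

```text
time: 4.68
ee_pos: [0.365, -0.3215, 0.1407]
orientation: [0.0, 0.774, -0.633, -0.0]
force: [0.2, -0.0, 0.6]
width: 0.0476
```

>>> {"method": "carry_out", "body": {
  "commands": [
    [[0.01,0,0,0,0,0,0],[0,0,0,0,0,0,0],[0,0,0,0,0,0,0],[0,0,0,0,0,0,0],[0,0,0,0,0,0,0]]
  ]
}}

```text
time: 5.3
ee_pos: [0.3651, -0.3214, 0.1406]
orientation: [-0.0, 0.774, -0.633, -0.0]
force: [0.6, -0.3, -0.0]
width: 0.0216
```

```bash
python3 look.py d|tail -1|cut -c1-30; python3 - <<'E'
from plan import *
from plant import arm
from geo import *
s=arm.state();p,R=pose(s);print(s['time'],p,(R*H2T.inv()).as_euler('ZYX',degrees=True),s['force'],s['wrist_torque'])
t=load('d','top');s=load('d','side')
a=cv2.resize(t["img"][170:270,390:490],None,fx=4,fy=4,interpolation=2);b=cv2.resize(s["img"][130:230,310:410],None,fx=4,fy=4,interpolation=2)
cv2.imwrite('pics/d_z.png',np.hstack([a,b]))
E
```

```text
4.33502166e-03, -6.389
5.4 [ 0.36509089 -0.32138562  0.14066308] [ 1.14448076e+01 -1.51224185e-03  9.96963842e-03] [ 0.36847097 -0.02847535 -0.13609277] [0.07985831 0.11822139 0.04967724]
```

View pics/d_z.png

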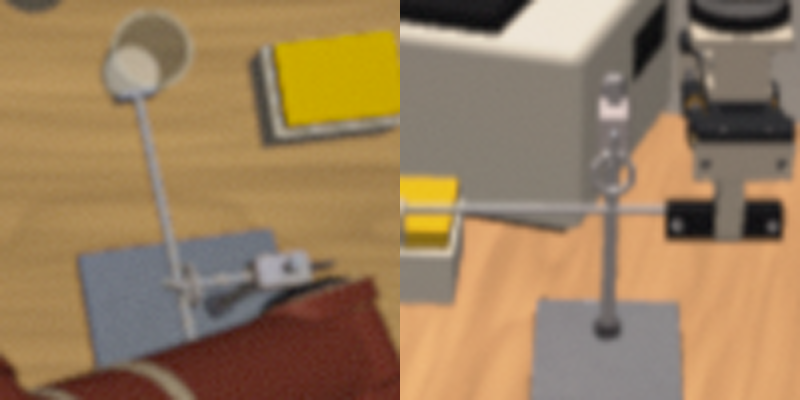

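```bash
cat > path.py <<'E'
import numpy as np,heapq
segs=[((20,200),(78,200),3),((78,200),(88,206),3),((88,206),(98,236),3),((98,236),(88,228),2.2),((0,0),(0,239),6),((-20,200),(20,200),17)]
def dseg(P,a,b):
    a=np.array(a,float);b=np.array(b,float);d=b-a;t=np.clip(((P-a)@d)/(d@d),0,1);return np.linalg.norm(P-(a+t[...,None]*d),axis=-1)
def clear(y,z,roll):
    r=np.radians(roll);u=np.array([-np.sin(r),np.cos(r)]);C=np.stack([y,z],-1).astype(float)
    m=np.full(C.shape[:-1],99.)
    for off,rad in [(16,3),(-15,3),(-20,3),(-25,3.5),(-30,3.5)]:
        for a,b,q in segs: m=np.minimum(m,dseg(C+off*u,a,b)-q-rad)
    return m
if __name__=="__main__":
    ys=np.arange(58,141);zs=np.arange(186,300);rs=np.arange(0,61,5)
    Y,Z=np.meshgrid(ys,zs,indexing='ij')
    Cl=np.stack([clear(Y,Z,r) for r in rs],-1)
    st=(64-58,199-186,0);best={st:Cl[st]};par={};pq=[(-Cl[st],0,st)];done=set()
    # bottleneck then length
    def run(th):
        pq=[(0,st)];D={st:0};par={}
        while pq:
            d,s=heapq.heappop(pq)
            if d>D[s]: continue
            if ys[s[0]]>=130 and zs[s[1]]>=250: 
                P=[s]
                while s in par: s=par[s];P.append(s)
                return P[::-1]
            for dy in(-1,0,1):
                for dz in(-1,0,1):
                    for dr in(-1,0,1):
                        n=(s[0]+dy,s[1]+dz,s[2]+dr)
                        if not(0<=n[0]<len(ys) and 0<=n[1]<len(zs) and 0<=n[2]<len(rs)):continue
                        c=Cl[n]
                        if c<th: continue
                        nd=d+(dy*dy+dz*dz+4*dr*dr)**.5+2/max(c,.3)
                        if nd<D.get(n,1e9)-1e-9: D[n]=nd;par[n]=s;heapq.heappush(pq,(nd,n))
    for th in (5,4.5,4,3.5,3,2.5,2,1.5,1,.5):
        P=run(th)
        if P: break
    print(th)
    for s in P: print(ys[s[0]],zs[s[1]],rs[s[2]],round(Cl[s],1))
E
python3 path.py
```

```text
5
64 199 0 9.0
65 199 0 9.0
66 199 0 9.0
67 199 0 9.0
68 199 0 9.0
69 199 0 9.0
70 199 0 9.0
71 199 0 9.0
72 199 0 9.0
73 199 0 9.0
74 200 5 8.9
75 200 5 8.9
76 200 5 8.9
77 200 5 8.9
78 201 10 8.0
79 202 15 7.4
80 203 20 7.2
81 204 25 7.0
82 205 30 6.8
83 206 30 6.4
84 207 35 6.0
85 208 40 5.6
86 209 45 5.5
87 210 50 5.9
88 211 50 6.4
89 212 50 7.0
89 213 50 6.7
89 214 50 6.4
89 215 50 6.1
89 216 50 5.7
89 217 50 5.4
89 218 50 5.1
90 219 50 5.1
90 220 50 5.3
90 221 50 5.1
91 222 50 5.0
91 223 50 5.4
92 224 50 5.2
93 225 50 5.1
94 226 50 5.2
95 227 50 5.3
96 228 50 5.5
97 229 50 5.6
98 230 50 5.8
99 231 50 6.0
100 232 50 6.0
101 233 50 5.8
102 234 50 5.7
103 235 50 5.8
104 236 50 6.0
105 237 50 6.4
106 238 50 7.0
107 239 50 7.7
108 240 50 8.5
109 241 50 9.3
110 242 50 10.3
111 243 50 11.3
112 244 50 12.4
113 245 50 13.5
114 246 50 14.6
115 247 50 15.8
116 248 50 17.0
117 249 50 18.2
118 250 50 19.5
119 250 50 19.8
120 250 50 20.2
121 250 50 20.6
122 250 50 21.0
123 250 50 21.4
124 250 50 21.9
125 250 50 22.4
126 250 50 22.9
127 250 50 23.5
128 250 50 24.1
129 250 50 24.7
130 250 50 25.3
```

```bash
cat > unhook.py <<'E'
from plan import *
import json
P0=np.array([.3651,-.3214,.1407]);yaw=11.44;a=np.radians(8.8)
ys=np.array([-np.sin(a),np.cos(a),0]);off=np.array([-.085,0,-.0493])
eye0=P0-hookR(yaw).apply(off)
def tcp(y,z,roll):
    R=hookR(yaw,roll);e=eye0+(y-65)/1e3*ys+np.array([0,0,(z-190)/1e3]);return e+R.apply(off),R*H2T
def eye_of(p,R):
    Rh=R*H2T.inv();e=p-Rh.apply(off)-eye0
    return 65+1e3*e@ys,190+1e3*e[2],1e3*e@np.array([ys[1],-ys[0],0]),Rh.as_euler('ZYX',degrees=True).round(1)
E
python3 - <<'E'
from unhook import *
W=[(65,190,0),(65,194.5,0),(65,199,0),(69,199,0),(73,199.5,2),(77,200,5),
(79.5,202.5,14),(81,204,22),(82.5,205.5,30),(84.5,207.5,38),(86,209,45),
(88,211.5,48),(89,213.5,50),(89.5,216,50),(89.5,219,50),(90.5,221.5,50),
(92,224,50),(95,227,50),(98,230,50),(102,234,50),(106,238,50)]
rows([tcp(*w) for w in W],0)
E
```

```text
[0, 0.0, 0.0, -0.0045, 0.0, 0.0, 0.0]
[0, 0.0, 0.0, -0.0045, 0.0, 0.0, 0.0]
[0, -0.004, -0.0002, 0.0, 0.0, 0.0, 0.0]
[0, -0.0057, -0.0002, -0.0005, 0.0, -2.0, 0.0]
[0, -0.0066, -0.0002, -0.0004, 0.0, -3.0, 0.0]
[0, -0.0104, -0.0001, -0.0029, -0.0, -9.0, 0.0]
[0, -0.0087, -0.0001, -0.0016, 0.0, -8.0, 0.0]
[0, -0.0088, -0.0001, -0.0013, 0.0, -8.0, -0.0]
[0, -0.0096, -0.0001, -0.0012, 0.0, -8.0, 0.0]
[0, -0.0081, -0.0001, -0.0006, 0.0, -7.0, -0.0]
[0, -0.0058, -0.0001, -0.0004, 0.0, -3.0, -0.0]
[0, -0.0039, -0.0, -0.0006, -0.0, -2.0, -0.0]
[0, -0.0022, -0.0, -0.0012, 0.0, 0.0, 0.0]
[0, -0.0023, 0.0, -0.0019, 0.0, 0.0, 0.0]
[0, -0.0026, -0.0, -0.0008, 0.0, 0.0, 0.0]
[0, -0.0029, -0.0001, -0.0005, 0.0, 0.0, 0.0]
[0, -0.0042, -0.0001, 0.0004, 0.0, 0.0, 0.0]
[0, -0.0042, -0.0001, 0.0004, 0.0, 0.0, 0.0]
[0, -0.0056, -0.0002, 0.0005, 0.0, 0.0, 0.0]
[0, -0.0056, -0.0002, 0.0005, 0.0, 0.0, 0.0]
```

>>> {"method": "carry_out", "body": {
  "commands": [
    [[0,0,0,-0.0045,0,0,0],[0,0,0,-0.0045,0,0,0],[0,-0.004,0,0,0,0,0],[0,-0.0057,0,-0.0005,0,-2,0],[0,-0.0066,-0.0005,-0.0004,0,-3,0]]
  ]
}}

```text
time: 6.02
ee_pos: [0.3621, -0.3044, 0.1508]
orientation: [-0.028, 0.773, -0.632, -0.035]
force: [-0.9, -0.1, -1.9]
width: 0.0218
```

```bash
cat > chk.py <<'E'
from unhook import *
from plant import arm
s=arm.state();print(eye_of(*pose(s)),s['force'].round(1),s['joints'].round(2))
E
python3 chk.py
```

```text
(np.float64(77.89609124780952), np.float64(199.86166982537486), np.float64(-0.12833849529471406), array([11.5,  0. ,  5.1])) [-0.9 -0.1 -1.9] [ 0.24  0.55  0.68  1.96 -0.5   0.88 -0.17]
```

>>> {"method": "carry_out", "body": {
  "commands": [
    [[0,-0.0104,0,-0.0029,0,-9,0],[0,-0.0087,0,-0.0016,0,-8,0],[0,-0.0088,0,-0.0013,0,-8,0],[0,-0.0096,0,-0.0012,0,-8,0],[0,-0.0081,-0.0005,-0.0006,0,-7,0]]
  ]
}}

```text
time: 6.65
ee_pos: [0.3549, -0.2671, 0.1739]
orientation: [-0.243, 0.715, -0.585, -0.297]
force: [-0.1, 0.2, -2.3]
width: 0.0216
```

```bash
python3 chk.py; python3 look.py e|tail -1|cut -c1-3; python3 - <<'E'
from geo import *
t=load('e','top');s=load('e','side')
a=cv2.resize(t["img"][190:250,400:460],None,fx=6,fy=6,interpolation=2);b=cv2.resize(s["img"][130:190,335:395],None,fx=6,fy=6,interpolation=2)
cv2.imwrite('pics/e_z.png',np.hstack([a,b]))
E
```

```text
(np.float64(85.26410988094642), np.float64(208.61103519659576), np.float64(-0.15540824320340216), array([11.4,  0. , 45.1])) [-0.1  0.2 -2.3] [ 0.56  0.79  0.51  1.64 -0.55  1.63 -0.08]
```

View pics/e_z.png

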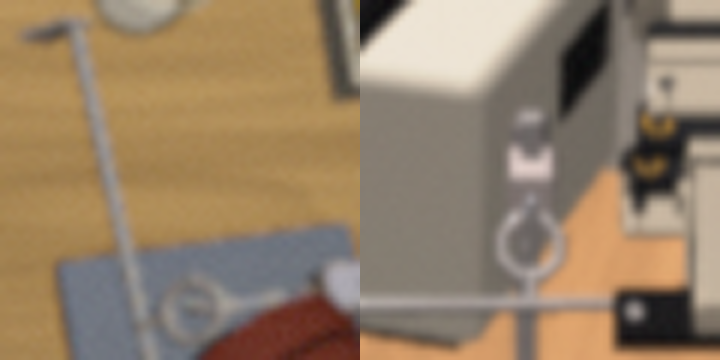

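View pics/e_side.png

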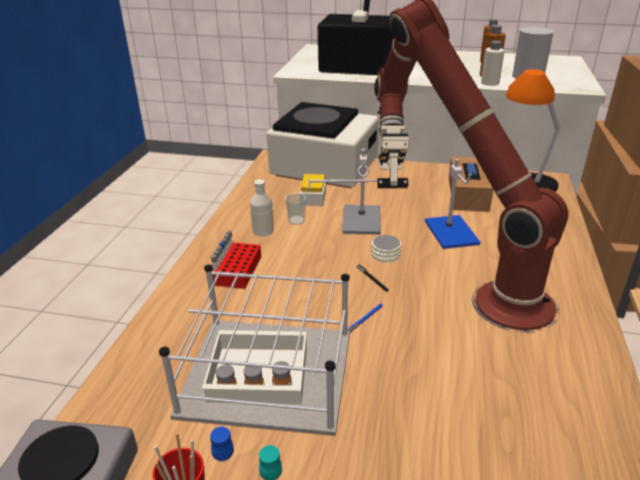

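>>> {"method": "carry_out", "body": {
  "commands": [
    [[0,-0.0058,0,-0.0004,0,-3,0],[0,-0.0039,0,-0.0006,0,-2,0],[0,-0.0022,0,-0.0012,0,0,0],[0,-0.0023,0,-0.0019,0,0,0],[0,-0.0026,0,-0.0008,0,0,0]]
  ]
}}

```text
time: 7.38
ee_pos: [0.3535, -0.2591, 0.1901]
orientation: [-0.267, 0.702, -0.574, -0.327]
force: [0.2, -0.1, -1.9]
width: 0.0218
```

```bash
python3 chk.py
```

```text
(np.float64(90.61583340987254), np.float64(221.90971840263984), np.float64(-0.17677896928479053), array([11.4, -0. , 49.9])) [ 0.2 -0.1 -1.9] [ 0.58  0.8   0.49  1.61 -0.55  1.72 -0.08]
```

>>> {"method": "carry_out", "body": {
  "commands": [
    [[0,-0.0029,0,-0.0005,0,0,0],[0,-0.0042,0,0.0004,0,0,0],[0,-0.0042,0,0.0004,0,0,0],[0,-0.0056,0,0.0005,0,0,0],[0,-0.0056,-0.001,0.0005,0,0,0]]
  ]
}}

```text
time: 8.0
ee_pos: [0.3513, -0.2435, 0.2064]
orientation: [-0.268, 0.701, -0.574, -0.327]
force: [0.2, -0.7, -2.3]
width: 0.0218
```

```bash
python3 chk.py; python3 - <<'E'
from unhook import *
W=[(106,238,50),(110,242,50),(116,248,50),(126,254,50),(140,260,50),(155,264,50)]
rows([tcp(*w) for w in W],0)
E
python3 look.py f|tail -1|cut -c1-3; python3 - <<'E'
from geo import *
t=load('f','top');s=load('f','side')
a=cv2.resize(t["img"][190:250,400:460],None,fx=6,fy=6,interpolation=2);b=cv2.resize(s["img"][130:190,335:395],None,fx=6,fy=6,interpolation=2)
cv2.imwrite('pics/f_z.png',np.hstack([a,b]))
E
```

```text
(np.float64(106.31518109029044), np.float64(238.0693685520953), np.float64(-0.01488424799544912), array([11.4,  0. , 50. ])) [ 0.2 -0.7 -2.3] [ 0.56  0.76  0.49  1.64 -0.55  1.72 -0.1 ]
[0, -0.0056, -0.0002, 0.0005, 0.0, 0.0, 0.0]
[0, -0.0084, -0.0003, 0.0007, 0.0, 0.0, 0.0]
[0, -0.011, -0.0005, 0.0038, 0.0, 0.0, 0.0]
[0, -0.0136, -0.0006, 0.0069, 0.0, 0.0, 0.0]
[0, -0.0127, -0.0007, 0.0089, 0.0, 0.0, 0.0]
```

View pics/f_z.png

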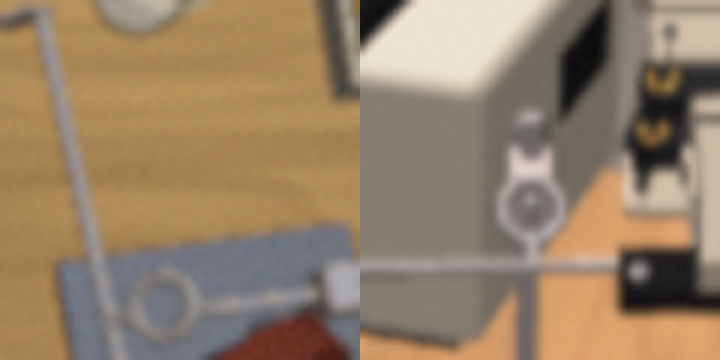

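>>> {"method": "carry_out", "body": {
  "commands": [
    [[0,-0.0056,0,0.0005,0,0,0],[0,-0.0084,0,0.0007,0,0,0],[0,-0.011,0,0.0038,0,0,0],[0,-0.0136,0,0.0069,0,0,0],[0,-0.0127,0,0.0089,0,0,0]]
  ]
}}

```text
time: 8.72
ee_pos: [0.3414, -0.1947, 0.2326]
orientation: [-0.268, 0.702, -0.574, -0.327]
force: [0.2, 0.1, -1.2]
width: 0.022
```

```bash
python3 chk.py; cat > shelf.py <<'E'
import numpy as np
def inter(p,ad,q,bd):
    a=np.array([np.cos(np.radians(ad)),np.sin(np.radians(ad))]);b=np.array([np.cos(np.radians(bd)),np.sin(np.radians(bd))])
    s=np.linalg.solve(np.c_[a,-b],np.array(q)-p);return np.array(p)+s[0]*a
c=inter((.5659,.2165),4.93,(.3873,.339),-85.1);f=c+.17*np.array([np.cos(np.radians(4.93)),np.sin(np.radians(4.93))])
l1=inter((.5773,.2983),10.2,(.4697,.3677),-79.9);l2=inter((.5773,.2983),10.2,(.6537,.3862),-79.9)
lip=(l1+l2)/2
sx=np.array([-np.sin(np.radians(4.93)),np.cos(np.radians(4.93))])
tx=np.array([-np.sin(np.radians(10.2)),np.cos(np.radians(10.2))])
if __name__=="__main__":
    print('front mid',f,'lip',lip,'width',np.linalg.norm(l1-l2),'depth',(lip-f)@sx,'lat(+robot side neg)',(lip-f)@np.array([sx[1],-sx[0]]))
E
python3 shelf.py
```

```text
(np.float64(156.06649921697488), np.float64(264.2783127003571), np.float64(-2.26823720768288), array([11.4, -0. , 50. ])) [ 0.2  0.1 -1.2] [ 0.5   0.67  0.5   1.75 -0.56  1.69 -0.13]
front mid [0.56840697 0.21671625] lip [0.57575909 0.29802275] width 0.1843931503947553 depth 0.08037387106822462 lat(+robot side neg) 0.014312281107868943
```

```bash
python3 - <<'E'
from plan import *
from plant import arm
from geo import *; from shelf import *
t=load('a','top');print('lip mid by hand',plane(t,[(245.75,206.25)],.064),'corners',plane(t,[(242,177.5),(249.5,235)],.064))
p,R=pose(arm.state())
p1=np.array([.36,-.15,.265]);W=lin(p,R,p1,hookR(11.4)*H2T,5)
p2=np.array([.626,-.066,.265]);
W+=lin(p1,hookR(11.4)*H2T,p2,hookR(98)*H2T,10)[1:]
rows(W,0)
E
```

```text
lip mid by hand [[0.57794868 0.2988315  0.064     ]] corners [[0.67643381 0.3150839  0.064     ]
 [0.48133577 0.28288807 0.064     ]]
[0, -0.0101, -0.0054, 0.002, 0.0, 10.0, 0.0]
[0, -0.0103, -0.0054, 0.0002, 0.0, 10.0, 0.0]
[0, -0.0102, -0.0054, -0.0016, 0.0, 10.0, 0.0]
[0, -0.0098, -0.0054, -0.0033, 0.0, 10.0, 0.0]
[0, -0.009, -0.0054, -0.005, 0.0, 10.0, 0.0]
[0, -0.003, -0.0277, -0.0, 0.0, 0.0, -8.7]
[0, 0.0012, -0.0279, 0.0, 0.0, 0.0, -8.7]
[0, 0.0054, -0.0274, 0.0, 0.0, 0.0, -8.7]
[0, 0.0095, -0.0262, 0.0, 0.0, 0.0, -8.7]
[0, 0.0133, -0.0245, 0.0, 0.0, 0.0, -8.7]
[0, 0.0169, -0.0222, 0.0, 0.0, 0.0, -8.7]
[0, 0.02, -0.0194, 0.0, 0.0, 0.0, -8.7]
[0, 0.0227, -0.0162, 0.0, 0.0, 0.0, -8.7]
[0, 0.0249, -0.0126, 0.0, 0.0, 0.0, -8.7]
[0, 0.0265, -0.0087, 0.0, 0.0, 0.0, -8.7]
```

>>> {"method": "carry_out", "body": {
  "commands": [
    [[0,-0.01,-0.005,0,0,10,0],[0,-0.01,-0.005,0,0,10,0],[0,-0.01,-0.005,-0.002,0,10,0],[0,-0.01,-0.005,-0.003,0,10,0],[0,-0.009,-0.005,-0.005,0,10,0]]
  ]
}}

```text
time: 9.35
ee_pos: [0.3576, -0.1521, 0.2659]
orientation: [0.0, 0.774, -0.633, 0.001]
force: [-0.1, -0.2, -2.2]
width: 0.0216
```

>>> {"method": "carry_out", "body": {
  "commands": [
    [[0,-0.003,-0.028,0,0,0,-8.7],[0,0.001,-0.028,0,0,0,-8.7],[0,0.005,-0.027,0,0,0,-8.7],[0,0.01,-0.026,0,0,0,-8.7],[0,0.013,-0.025,0,0,0,-8.7]]
  ]
}}

```text
time: 9.98
ee_pos: [0.4907, -0.1093, 0.2653]
orientation: [-0.0, 0.954, -0.298, -0.001]
force: [0.7, -1.0, -1.6]
width: 0.0221
```

>>> {"method": "carry_out", "body": {
  "commands": [
    [[0,0.017,-0.022,0,0,0,-8.7],[0,0.02,-0.019,0,0,0,-8.7],[0,0.023,-0.016,0,0,0,-8.7],[0,0.025,-0.013,0,0,0,-8.7],[0,0.026,-0.009,0,0,0,-8.7]]
  ]
}}

```text
time: 10.6
ee_pos: [0.6233, -0.067, 0.2652]
orientation: [-0.001, 0.997, 0.077, -0.001]
force: [0.5, 0.1, -1.5]
width: 0.0219
```

>>> {"method": "carry_out", "body": {
  "commands": [
    [[0,0,0,0,0,0,0],[0,0,0,0,0,0,0],[0,0,0,0,0,0,0],[0,0,0,0,0,0,0],[0,0,0,0,0,0,0]]
  ]
}}

```text
time: 11.22
ee_pos: [0.6237, -0.0684, 0.2658]
orientation: [0.0, 0.997, 0.073, 0.0]
force: [0.7, 0.3, -1.7]
width: 0.0213
```

```bash
python3 look.py g|tail -1|cut -c1-3; python3 - <<'E'
from plan import *
from plant import arm
s=arm.state();p,R=pose(s);print(p,(R*H2T.inv()).as_euler('ZYX',degrees=True),s['joints'].round(2),s['force'].round(1))
E
```

```text
[ 0.62385782 -0.06834445  0.26564639] [9.84205545e+01 1.81968759e-03 7.34675854e-04] [-0.07  0.55  0.24  1.43 -0.14  1.18  0.34] [-1.  -0.3 -1.8]
```

View pics/g_top.png

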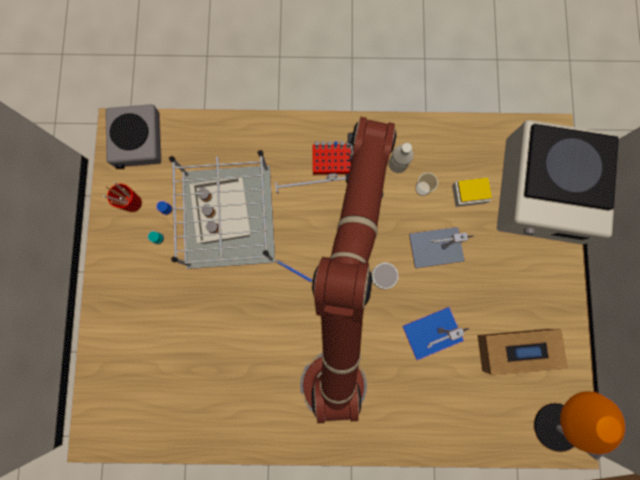

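View pics/g_side.png

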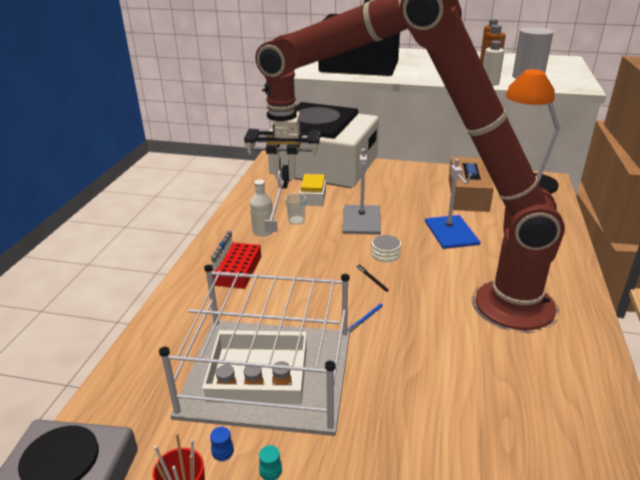

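```bash
python3 - <<'E'
from plan import *
from plant import arm
from geo import *
t=load('a','top')
print('rack',plane(t,[(313,174),(358,174),(313,142),(358,142)],.045).round(3).tolist())
g=load('g','top')
# blade end in top picture & yaw: expected projection
p,R=pose(arm.state());Rh=R*H2T.inv();o=p+np.array([0,0,.0193]);X=lambda x,z:o+Rh.apply([x,0,z])
print('proj blade rod end',proj(g,[X(.245,0),X(.085,.03)]),'side',proj(load('g','side'),[X(.245,-.026),X(.245,0),X(.085,.03)]))
a=cv2.resize(g["img"][160:210,260:360],None,fx=8,fy=8,interpolation=2);cv2.imwrite('pics/g_z.png',a)
b=cv2.resize(load('g','side')["img"][150:250,240:310],None,fx=6,fy=6,interpolation=2);cv2.imwrite('pics/g_z2.png',b)
lip=np.array([.578,.2988]);y0=98.4
tx=np.array([-np.sin(np.radians(10)),np.cos(np.radians(10))]);hx=np.array([np.cos(np.radians(y0)),np.sin(np.radians(y0))])
ins=lip+.028*tx-.245*hx;print('insert origin',ins)
p1=np.r_[ins-.15*hx,.265];p2=np.r_[ins-.15*hx,.09];p3=np.r_[ins,.09]
G=hookR(y0)*H2T
print('to pre');rows([(p,R),(p1,G),(p2,G),(p3,G)],0)
E
```

```text
rack [[0.697, 0.077, 0.045], [0.699, -0.076, 0.045], [0.811, 0.079, 0.045], [0.813, -0.076, 0.045]]
proj blade rod end [[277.5316789  186.49159397]
 [333.16334472 176.32468192]] side [[270.36169637 229.40763602]
 [269.66644671 219.56220534]
 [278.49252072 176.36838802]]
insert origin [0.60892819 0.0840029 ]
to pre
[0, 0.0075, -0.0029, 0.0006, 0.0, 0.0, 0.0]
[0, 0.0, 0.0, 0.175, 0.0, 0.0, 0.0]
[0, 0.0, -0.15, 0.0, 0.0, 0.0, 0.0]
```

View pics/g_z.png

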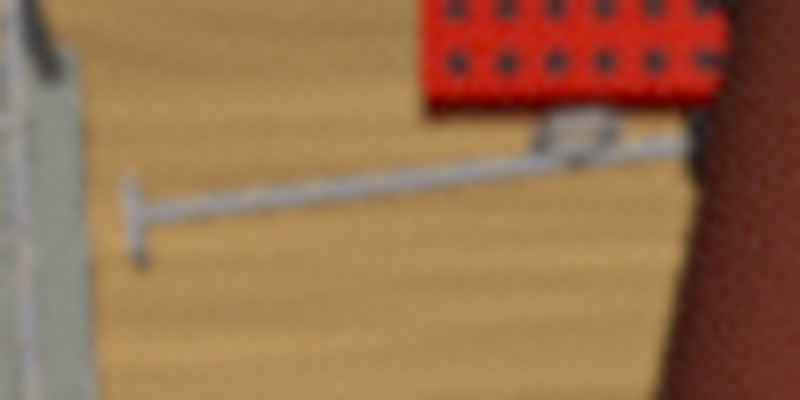

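View pics/g_z2.png

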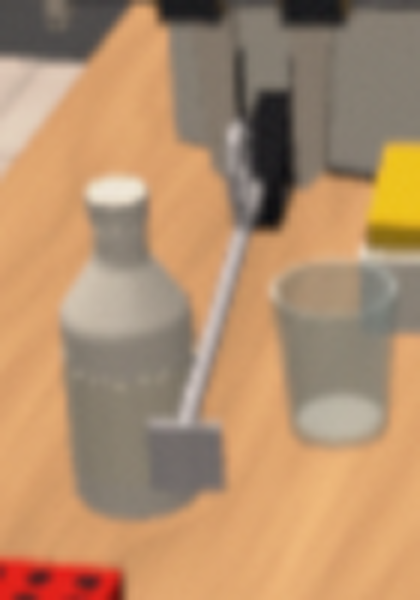

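>>> {"method": "carry_out", "body": {
  "commands": [
    [[0,0.004,-0.001,0.045,0,0,0],[0,0.0035,-0.002,0.05,0,0,0],[0,0,0,0.05,0,0,0],[0,0,0,0.03,0,0,0],[0,0,0,0,0,0,0]]
  ]
}}

```text
time: 11.95
ee_pos: [0.629, -0.0639, 0.088]
orientation: [-0.001, 0.997, 0.073, -0.003]
force: [0.4, -0.4, -1.3]
width: 0.0218
```

>>> {"method": "carry_out", "body": {
  "commands": [
    [[0,0,-0.03,0,0,0,0],[0,0,-0.035,0,0,0,0],[0,0,-0.035,0,0,0,0],[0,0,-0.03,0,0,0,0],[0,0,-0.02,0,0,0,0]]
  ]
}}

```text
time: 12.58
ee_pos: [0.6101, 0.0864, 0.0926]
orientation: [-0.001, 0.997, 0.074, 0.002]
force: [0.2, -0.5, -1.0]
width: 0.0221
```

```bash
python3 look.py h|tail -1|cut -c1-3; python3 - <<'E'
from plan import *
from plant import arm
from geo import *
s=arm.state();p,R=pose(s);print(s['time'],p,(R*H2T.inv()).as_euler('ZYX',degrees=True),s['joints'].round(2),s['force'].round(1))
t=load('h','top');s=load('h','side')
a=cv2.resize(t["img"][150:270,170:290],None,fx=3.3,fy=3.3,interpolation=2);b=cv2.resize(s["img"][240:360,190:310],None,fx=3.3,fy=3.3,interpolation=2)
cv2.imwrite('pics/h_z.png',np.hstack([a,b]))
E
```

```text
12.675 [0.60941361 0.08781664 0.09173846] [98.69778395 -0.12974704 -0.12655968] [-0.31  0.71  0.22  1.67 -0.2   0.78  0.16] [ 0.2  0.9 -2.9]
```

View pics/h_z.png

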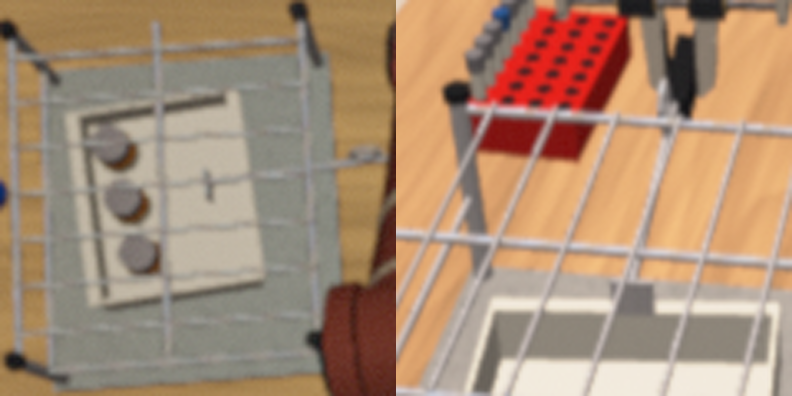

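```bash
python3 - <<'E'
from plan import *
from plant import arm
from geo import *
t=load('h','top')
p,R=pose(arm.state());Rh=R*H2T.inv();o=p+np.array([0,0,.0193])
B=o+Rh.apply([.245,0,0]);print(B,proj(t,B),proj(load('h','side'),[B]), plane(t,[(233,206.4)],B[2]))
E
```

```text
[0.57236417 0.32999845 0.11159326] [[233.73897672 204.5863581 ]] [[260.59028904 323.95144653]] [[0.56635833 0.33213304 0.11159326]]
```

>>> {"method": "carry_out", "body": {
  "commands": [
    [[0,0,0,0.01,0,0,0],[0,0,0,0.01,0,0,0],[0,0,0,0.01,0,0,0],[0,0,0,0.007,0,0,0],[0,0,0,0,0,0,0]]
  ]
}}

```text
time: 13.3
ee_pos: [0.6084, 0.0839, 0.0526]
orientation: [0.0, 0.997, 0.073, -0.001]
force: [0.4, 0.2, -1.0]
width: 0.0217
```

```bash
python3 - <<'E'
from plan import *
from plant import arm
s=arm.state();p,R=pose(s);print(s['time'],p,(R*H2T.inv()).as_euler('ZYX',degrees=True),s['force'].round(1))
Rh=R*H2T.inv();B=p+np.array([0,0,.0193])+Rh.apply([.245,0,-.026]);print(B)
# pull plan: blade along shelf -x, yaw to 95
b0=B[:2];sx=np.array([-.0859,.9963])
W=[(p,R)]
for d,y in zip(np.linspace(0.007,.135,20),np.linspace(98.4,96,20)):
    b=b0-d*sx;hx=np.array([np.cos(np.radians(y)),np.sin(np.radians(y))]);W.append((np.r_[b-.245*hx,p[2]],hookR(y)*H2T))
rows(W[:7]+W[-2:],0)
E
```

```text
13.3 [0.6084064  0.08386132 0.0525725 ] [9.84172934e+01 4.33381784e-03 1.06726816e-01] [ 0.4  0.2 -1. ]
[0.57249528 0.32621319 0.04585401]
[0, -0.0005, 0.007, 0.0, 0.0, 0.1, 0.0]
[0, -0.0009, 0.0067, 0.0, 0.0, 0.0, 0.1]
[0, -0.0009, 0.0067, 0.0, 0.0, 0.0, 0.1]
[0, -0.0009, 0.0067, 0.0, 0.0, 0.0, 0.1]
[0, -0.0009, 0.0067, 0.0, 0.0, 0.0, 0.1]
[0, -0.0009, 0.0067, 0.0, 0.0, 0.0, 0.1]
[0, -0.0114, 0.0874, 0.0, 0.0, 0.0, 1.6]
[0, -0.0007, 0.0067, 0.0, 0.0, 0.0, 0.1]
```

>>> {"method": "carry_out", "body": {
  "commands": [
    [[0,-0.0005,0.004,0,0,0,0.1],[0,-0.0007,0.005,0,0,0,0.1],[0,-0.0008,0.005,0,0,0,0.1],[0,-0.0008,0.005,0,0,0,0.1],[0,-0.0008,0.006,0,0,0,0.1]]
  ]
}}

```text
time: 13.92
ee_pos: [0.6087, 0.0605, 0.0534]
orientation: [-0.001, 0.998, 0.07, -0.0]
force: [0.5, 2.8, -2.2]
width: 0.0218
```

>>> {"method": "carry_out", "body": {
  "commands": [
    [[0,-0.0008,0.006,0,0,0,0.1],[0,-0.0008,0.006,0,0,0,0.1],[0,-0.0008,0.006,0,0,0,0.1],[0,-0.0008,0.006,0,0,0,0.1],[0,-0.0008,0.006,0,0,0,0.1]]
  ]
}}

```text
time: 14.55
ee_pos: [0.609, 0.0283, 0.0535]
orientation: [-0.0, 0.998, 0.065, -0.0]
force: [-0.3, 2.9, -1.6]
width: 0.0218
```

```bash
python3 look.py i|tail -1|cut -c1-3; python3 - <<'E'
from plan import *
from plant import arm
from geo import *
s=arm.state();p,R=pose(s);print(s['time'],p,(R*H2T.inv()).as_euler('ZYX',degrees=True),s['force'].round(1))
t=load('i','top');s=load('i','side')
a=cv2.resize(t["img"][150:270,170:290],None,fx=3.3,fy=3.3,interpolation=2);b=cv2.resize(s["img"][240:360,190:310],None,fx=3.3,fy=3.3,interpolation=2)
cv2.imwrite('pics/i_z.png',np.hstack([a,b]))
E
```

```text
14.65 [0.60908825 0.02675976 0.05365642] [9.73480059e+01 9.02982143e-02 4.12832675e-03] [-0.1  1.5 -0.9]
```

View pics/i_z.png

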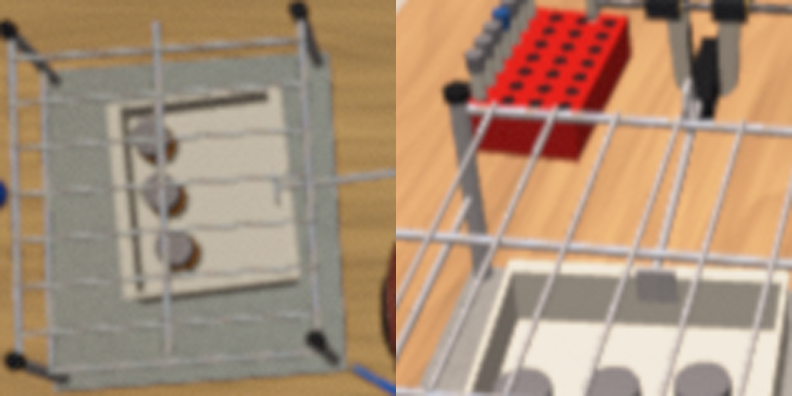

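>>> {"method": "carry_out", "body": {
  "commands": [
    [[0,-0.0007,0.006,0,0,0,0.1],[0,-0.0007,0.006,0,0,0,0.1],[0,-0.0007,0.006,0,0,0,0.1],[0,-0.0007,0.006,0,0,0,0.1],[0,-0.0007,0.006,0,0,0,0.1]]
  ]
}}

```text
time: 15.28
ee_pos: [0.6093, -0.0021, 0.0535]
orientation: [0.0, 0.998, 0.06, -0.0]
force: [-0.9, 3.2, -1.3]
width: 0.0216
```

>>> {"method": "carry_out", "body": {
  "commands": [
    [[0,-0.0007,0.006,0,0,0,0.1],[0,-0.0007,0.006,0,0,0,0.1],[0,-0.0007,0.006,0,0,0,0.1],[0,-0.0007,0.006,0,0,0,0.1],[0,-0.0007,0.005,0,0,0,0.1]]
  ]
}}

```text
time: 15.9
ee_pos: [0.6093, -0.0313, 0.0535]
orientation: [0.0, 0.998, 0.056, -0.0]
force: [-0.2, 3.1, -2.6]
width: 0.022
```

```bash
python3 look.py j|tail -1|cut -c1-3; cat > tl.py <<'E'
import sys
from plan import *
from plant import arm
from geo import *
from shelf import f,sx
tag=sys.argv[1]
s=arm.state();p,R=pose(s);print(s['time'],p,(R*H2T.inv()).as_euler('ZYX',degrees=True),s['force'].round(1))
t=load(tag,'top');s=load(tag,'side')
B=cv2.GaussianBlur(t["img"][:,:,2].astype(float),(3,3),0);rows_=[]
x0=int(sys.argv[2]);x1=int(sys.argv[3])
for r in range(185,228):
    g=np.diff(B[r,x0:x1]);i=g.argmin()
    if g[i]<-12: rows_.append((x0+i+.5,r))
P=plane(t,np.array(rows_),.064)[:,:2].astype(np.float32)
vx,vy,x,y=cv2.fitLine(P,cv2.DIST_HUBER,0,.001,.001).ravel();print(len(rows_),'lip yaw',np.degrees(np.arctan2(vy,vx)),'depth',(np.array([x,y])-f)@sx,x,y)
a=cv2.resize(t["img"][150:270,180:300],None,fx=3.3,fy=3.3,interpolation=2);b=cv2.resize(s["img"][240:360,190:310],None,fx=3.3,fy=3.3,interpolation=2)
cv2.imwrite(f'pics/{tag}_z.png',np.hstack([a,b]))
E
python3 tl.py j 262 288
```

```text
16.0 [ 0.60924057 -0.03242103  0.05360472] [9.63589104e+01 8.41042803e-02 3.65089524e-03] [-0.4  0.7 -2.5]
19 lip yaw -19.470955 depth 0.017815290343673962 0.5485434 0.2328843
```

View pics/j_z.png

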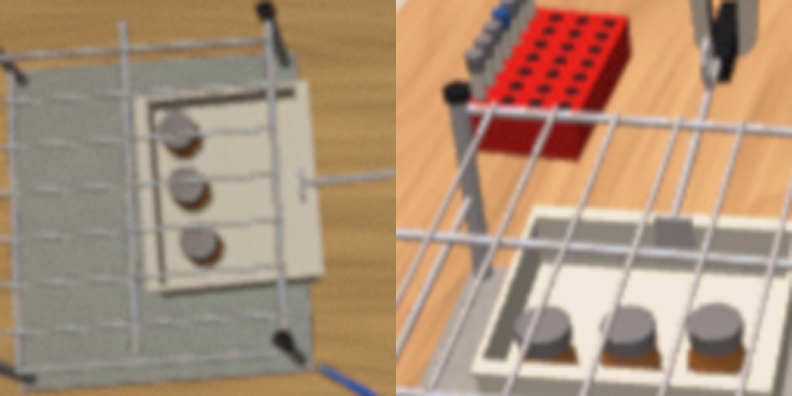

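```bash
sed -i 's/t\["img"\]\[:,:,2\].astype/t["img"][:,:,0].astype/' tl.py; python3 tl.py j 262 288; python3 - <<'E'
from geo import *; from shelf import f,sx
P=plane(load('j','top'),[(272.4,174.8),(277.9,233.3)],.064)[:,:2];print(P,(P-f)@sx)
E
```

```text
16.0 [ 0.60924057 -0.03242103  0.05360472] [9.63589104e+01 8.41042803e-02 3.65089524e-03] [-0.4  0.7 -2.5]
41 lip yaw 6.7224555 depth -0.018031854997035735 0.58022624 0.19963694
[[0.68714178 0.21331066]
 [0.48823373 0.18952423]] [-0.01359689 -0.02020144]
```

>>> {"method": "carry_out", "body": {
  "commands": [
    [[0,-0.0007,0.006,0,0,0,0.1],[0,-0.0007,0.006,0,0,0,0.1],[0,-0.0007,0.006,0,0,0,0.1],[0,-0.0005,0.004,0,0,0,0.1],[0,0,0,0,0,0,0]]
  ]
}}

```text
time: 16.62
ee_pos: [0.6091, -0.0543, 0.0536]
orientation: [0.001, 0.999, 0.052, 0.0]
force: [-1.2, 0.9, -1.8]
width: 0.0219
```

```bash
python3 look.py k|tail -1|cut -c1-3;python3 tl.py k 270 296
```

```text
16.725 [ 0.60926166 -0.05425807  0.05369244] [ 9.60058483e+01  1.01285895e-01 -1.85721841e-02] [-0.1  0.3 -2. ]
41 lip yaw 6.1358914 depth -0.03968545941400357 0.5803219 0.17791118
```

View pics/k_z.png

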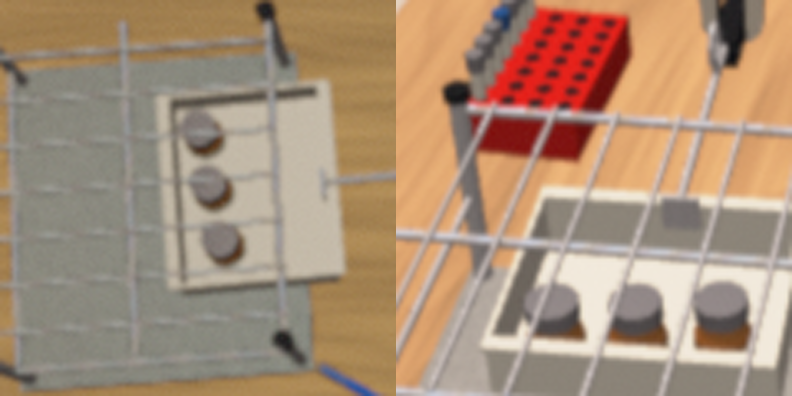

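>>> {"method": "carry_out", "body": {
  "commands": [
    [[0,0,-0.006,0,0,0,0],[0,0,0,0,0,0,0],[0,0,0,-0.015,0,0,0],[0,0,0,-0.025,0,0,0],[0,0,0,-0.02,0,0,0]]
  ]
}}

```text
time: 17.35
ee_pos: [0.6091, -0.0475, 0.1156]
orientation: [0.0, 0.999, 0.052, 0.001]
force: [-0.3, -0.4, -1.7]
width: 0.0215
```

```bash
python3 look.py l|tail -1|cut -c1-3;python3 tl.py l 270 296;  python3 - <<'E'
from plan import *
from plant import arm
p,R=pose(arm.state());G=hookR(96)*H2T
rows([(p,R),(np.array([.56,-.17,p[2]]),G),(np.array([.56,-.17,.03]),G)],0)
E
```

```text
17.45 [ 0.6107614  -0.0476795   0.11701335] [ 9.60082590e+01  9.54108731e-02 -3.88745861e-01] [-0.2 -1.1 -1.2]
41 lip yaw 6.097856 depth -0.03952415010610108 0.5849937 0.17847607
[0, -0.0633, 0.1163, -0.0002, 0.1, -0.4, 0.0]
[0, 0.0, 0.0, 0.087, 0.0, 0.0, 0.0]
```

View pics/l_z.png

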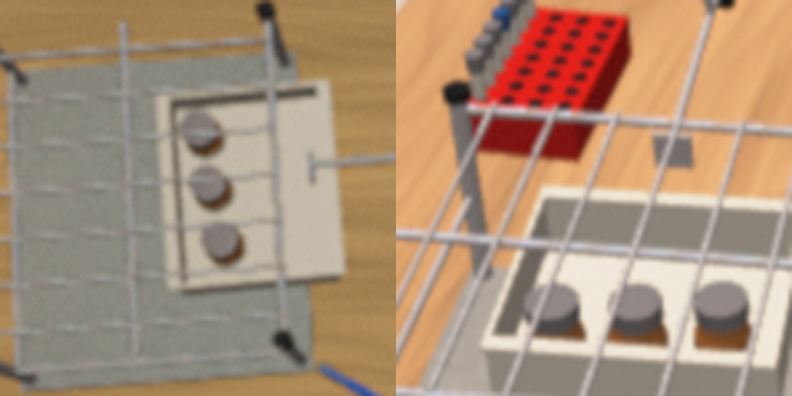

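Blade is clear above the tray, and the tray stands at −39.5 mm. Now I'll move away to the set-down spot.

>>> {"method": "carry_out", "body": {
  "commands": [
    [[0,0,0.04,0,0,0,0],[0,-0.02,0.04,0,0,0,0],[0,-0.022,0.036,0,0,0,0],[0,-0.021,0,0.03,0,0,0],[0,0,0,0.045,0,0,0]]
  ]
}}

```text
time: 18.08
ee_pos: [0.5573, -0.1711, 0.039]
orientation: [0.001, 0.999, 0.051, 0.001]
force: [0.2, 0.4, -2.0]
width: 0.0218
```

>>> {"method": "carry_out", "body": {
  "commands": [
    [[0,0,0,0.01,0,0,0],[0,0,0,0.01,0,0,0],[0,0,0,0.004,0,0,0],[0,0,0,0,0,0,0],[0,0,0,0,0,0,0]]
  ]
}}

```text
time: 18.7
ee_pos: [0.5587, -0.1691, 0.0154]
orientation: [0.0, 0.999, 0.053, 0.001]
force: [0.5, 1.0, -2.3]
width: 0.0223
```

```bash
python3 look.py m|tail -1|cut -c1-3;python3 tl.py m 270 296
```

```text
18.8 [ 0.55847222 -0.16907138  0.01519708] [ 9.60376390e+01  3.02563908e-02 -6.48042829e-02] [ 0.3 -1.  -2.8]
43 lip yaw 6.0615573 depth -0.0400671104730299 0.56127125 0.17588484
```

View pics/m_side.png

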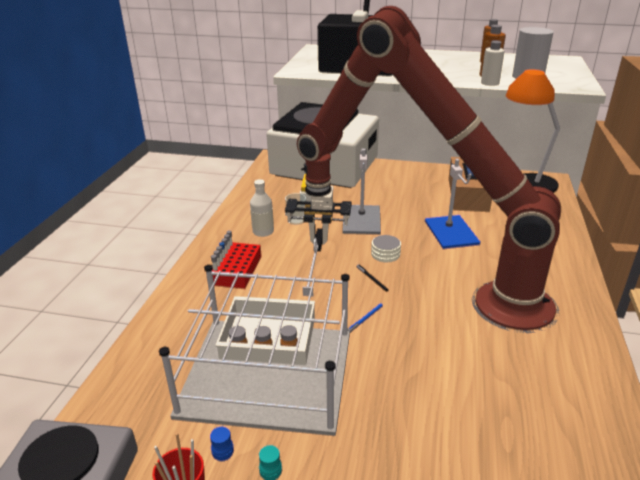

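>>> {"method": "carry_out", "body": {
  "commands": [
    [[0,0,0,0.003,0,0,0],[0,0,0,0.003,0,0,0],[0,0,0,0.002,0,0,0],[0,0,0,0,0,0,0],[0,0,0,0,0,0,0]]
  ]
}}

```text
time: 19.42
ee_pos: [0.5582, -0.1691, 0.0067]
orientation: [0.0, 0.999, 0.052, 0.0]
force: [-0.3, -0.9, -0.2]
width: 0.0218
```

>>> {"method": "carry_out", "body": {
  "commands": [
    [[0.0,0,0,0.001,0,0,0],[0.03,0,0,0,0,0,0],[0.05,0,0,0,0,0,0],[0.07,0,0,0,0,0,0],[0.08,0,0,0,0,0,0]]
  ]
}}

```text
time: 20.05
ee_pos: [0.558, -0.1689, 0.0055]
orientation: [-0.0, 0.999, 0.053, -0.0]
force: [0.7, 0.1, -0.6]
width: 0.0555
```

```bash
python3 look.py n|tail -1|cut -c1-3;python3 tl.py n 270 296;  python3 - <<'E'
from geo import *
t=load('n','top');s=load('n','side')
a=cv2.resize(t["img"][150:270,260:380],None,fx=3.3,fy=3.3,interpolation=2);b=cv2.resize(s["img"][190:310,270:390],None,fx=3.3,fy=3.3,interpolation=2)
cv2.imwrite('pics/n_z.png',np.hstack([a,b]))
E
```

```text
20.15 [ 0.55800678 -0.16894145  0.00556127] [9.60367126e+01 1.33550114e-03 3.57898152e-03] [0.4 0.4 0.6]
43 lip yaw 6.1688867 depth -0.03956575408839233 0.58026695 0.17802659
```

View pics/n_z.png

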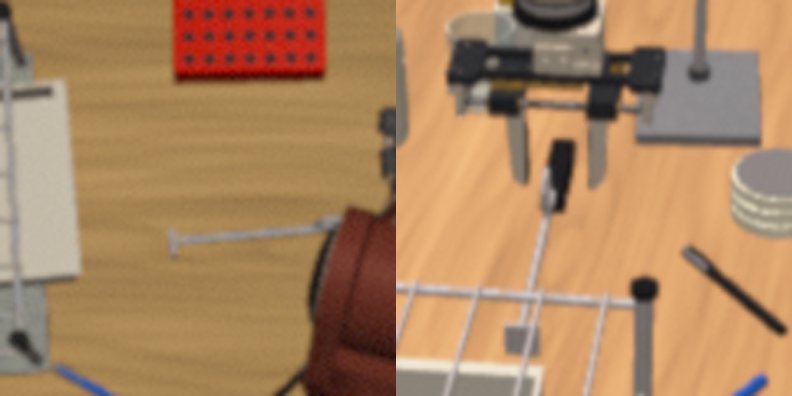

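Released, and the hook stands upright on the bench. I'll retreat straight up.

>>> {"method": "carry_out", "body": {
  "commands": [
    [[0.093,0,0,0,0,0,0],[0.093,0,0,-0.015,0,0,0],[0.093,0,0,-0.04,0,0,0],[0.093,0,0,-0.05,0,0,0],[0.093,0,0,-0.05,0,0,0]]
  ]
}}

```text
time: 20.78
ee_pos: [0.5579, -0.169, 0.1631]
orientation: [0.0, 0.999, 0.053, 0.0]
force: [0.6, 0.1, -0.9]
width: 0.0929
```

>>> {"method": "carry_out", "body": {
  "commands": [
    [[0.093,0,0,-0.05,0,0,0],[0.093,0,0,0,0,0,0],[0.093,0,0,0,0,0,0],[0.093,0,0,0,0,0,0],[0.093,0,0,0,0,0,0]]
  ]
}}

```text
time: 21.4
ee_pos: [0.5573, -0.1687, 0.2092]
orientation: [-0.0, 0.999, 0.053, -0.001]
force: [0.8, 1.4, 0.3]
width: 0.0928
```

```bash
python3 look.py o|tail -1|cut -c1-3;python3 tl.py o 270 296
```

```text
21.5 [ 0.55762975 -0.16883618  0.2096269 ] [ 9.60298363e+01 -3.20070872e-02  1.03486741e-01] [ 0.5 -0.  -0.3]
43 lip yaw 6.064256 depth -0.03952602865151907 0.58055997 0.17809173
```

View pics/o_side.png

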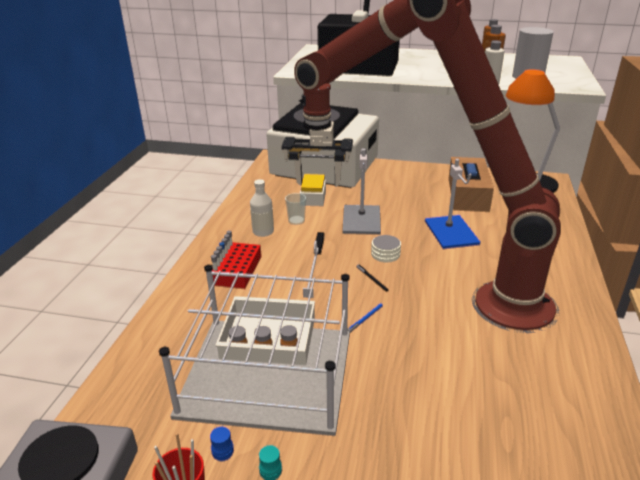

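View pics/o_top.png

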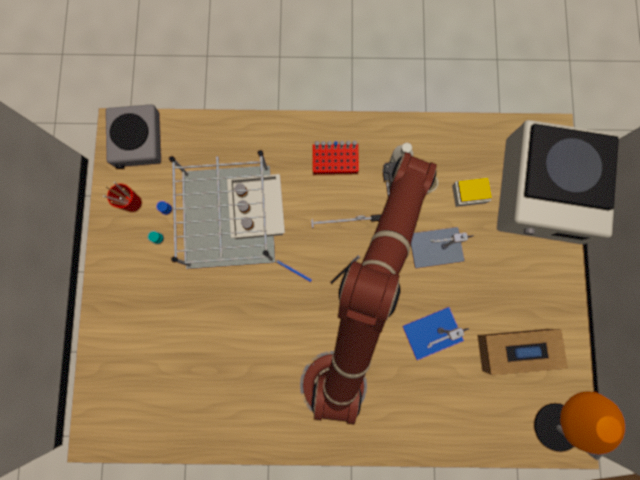

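The side view shows the hook at rest on the bench (grip at (319,243), blade at (308,292)). The tray is out with all three jars upright, and the bystanders are where they started.

```bash
python3 -c "
from plant import arm
print(arm.job_done())"
```

```text
the job is handed in; nothing more can be done
None
```

The job is done and handed in at about 21.5 s of the 61 s allowed. No verdict is reported.

**What I did:** I lifted the reach hook's eye along the barbed prong with a roll of up to 50°, drew it off over the tip, and hooked the blade behind the tray's near wall. I then drew the tray forward, lifted the blade clear, set the hook upright on the open bench, let go and backed the arm away.

**Last checks before hand-in:**
- **Tray:** the lip stands 39.5 mm out past the shelf's front edge and is about 1° off square to the shelf.
- **Jars:** all three are upright in the side view.
- **Reach hook:** it is resting on the bench, clear of the tray, shelf and stand, with the gripper open and about 0.2 m above the bench.
- **Bystanders:** they look unmoved by eye; I did not measure them again, and the dish stack and beaker were partly or wholly hidden in the last top picture.
- **Forces:** the readings at the ends of moves showed little more than the hook's weight during the unhooking, and about 3 N while drawing the tray.

**Disagreement:** my first camera measurement of the tray's width was about 184 mm instead of 200 mm, because one edge was blurred. Corners picked by hand gave about 198 mm, and the lip's middle moved by only about 2 mm.

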